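# Pack the cover glasses and shut the kit drawer

## Robot

A 6-joint arm with a two-finger parallel gripper is mounted at the origin on a cart in front of the work surface, level with it; the furniture and walls round the work are solid. World frame = base frame: x ahead of the robot, y to its left, z up, the work surface at z = 0. Lengths are in m, angles in rad, forces in N, time in s.
With the tool pointing down it reaches from about 0.25 to 0.775 m from the base axis. Payload 4 kg.
Tool frame: the origin (TCP) lies midway between the tips of the shut fingers; the grasp point (between the pads) lies 19 mm behind it; z points along the fingers, y is the line along which they close (so a half turn about z gives the same grasp; the last joint's range is limited). The gripper opens to 94 mm and grips with 3 to 60 N. Pads are 16 mm wide; open, the fingers measure 119 mm over their backs; the gripper's body (75 mm by 177 mm) begins 78 mm behind the grasp point.
Start: joints at [-0.103, 0.087, 1.371, -0, 1.684, -0.103], TCP at [0.55, -0, 0.206] pointing down, gripper open.
Joint ranges: [-3.1, 3.1], [-0.76, 2.03], [0.27, 2.55], [-1.08, 4.22], [0.17, 2.65], [-2.57, 2.57]. Speed limits (rad/s): [2.79, 2.79, 3.14, 3.14, 3.14, 3.14].

## Interface

Orientations are given as [roll, pitch, yaw] about the fixed x, y, z axes, in that order (R = Rz(yaw) Ry(pitch) Rx(roll)).
In Python, from bench import robot gives the robot as it stands. The module is installed in compiled form; this text tells all that it offers.
- The arm moves only by the tool arm_command, never from a script. Its argument "targets" is a list of rows, each a list of 4 numbers: the shift along the world's x, y, z as a fraction of full scale, then the turn about the world's z as a fraction of full scale. A call has 1 to 8 rows; each row is the pose to reach, as a shift and turn from the pose commanded when the call began; what a row does not reach only later rows make up. Full scale, the value 1, is 0.5 m for a shift and 120 degrees for a turn. A row lasts 1/12 s, in which the tool goes at most 41.7 mm and 7.16 degrees, less where a joint would pass 70% of its speed; a pose out of reach is approached as far as the arm can. A call with a number of a shift or a turn outside -1 to 1 is refused whole. A call with a gripper value outside its range is refused whole. "claw" is the closure, from 0 (fully open) to 1 (shut), set as the call begins (left out, the last holds). The fingers move at their own pace and stop on an object; the grip force is fixed at half the most. Time passes only in rows, so rows that repeat a pose let the fingers close. It gives the time, the measured TCP pose, the force, the opening and the grip force at its end, in the units of the state.
- robot.get_obs(): the state, without advancing time (a new reading comes with each control period).
- robot.snapshot(name): name is "scene" or "side" or "wrist"; returns the picture (384x512x3 uint8, red, green, blue); there is no depth.
- robot.camera_info(name): a dict with "vfov" (degrees; the focal length in pixels is half the picture's height over the tangent of half this angle, whatever the lens; pixels are square), "cx", "cy" (the principal point, pixels), "k1" (the pictures are not rectified: a ray, as slopes to the right and down, at radius r is drawn at 1 + k1 r^2 times it, then the intrinsics apply), "extrinsics" (4x4, takes a point from camera to world coordinates); the wrist camera has in their place "T_tool_cam" (4x4, takes a point from camera to tool coordinates, whose origin is the TCP and whose axes are the flange's). Camera axes: x right, y up, looking along -z (the intrinsics and any distortion apply to the point x, -y, -z); pixel columns grow to the right and rows downward; lengths in m; the calibration is good to about 2 mm. A picture is of the moment at which its call begins: read the wrist's pose just before it. camera_info takes no time and is no camera call.
- robot.close_job(): hands the job in; it is judged then, once.
The state is a dict: "time": time; "joint_positions": joint angles; "qvel": joint speeds; "joint_torque": joint torques, N m; "tool_pos": TCP position; "ee_rot": TCP orientation; "wrist_force": force on the tool from outside, world axes, zero at the start; "wrist_torque": the same for the moment, N m; "width": finger opening in m; "finger_force": force on a finger pad.
Only numpy, scipy, OpenCV 4.12 (cv2) and the standard library are available. Lean on these libraries where they do the work, as an engineer would, in place of code of your own. Each camera call takes 0.05 s, during which the arm holds its last target. There are 200 camera calls.

## Task

Put the small white cover-glass box from the sloped rest flat into the well of the open kit drawer, set the orange lid on the well so that it drops in and lies flush, then push the drawer fully home past its catch. Leave the spare eyepiece, the oil bottle and the black canister standing on the desk where they are.

Things in the scene. Friction and masses are not known exactly. Their poses are not given: they have to be found in the camera images.
- kit_cabinet: Small grey cabinet fixed to the desk, 144 wide (y) x 200 deep (x) x 175 high; origin on the desk at the middle of its front plane, +x into the cabinet. The drawer bay is open up to z=90. A wooden board (z=175 to 189, 150 wide, a flat pack lies on it) juts out to x=-35 over the drawer, so the end of the push needs a tool leaning back to -x, 35 to 45 degrees from vertical.
- kit_drawer (a joint): Opening of the kit drawer in m: 0 = home, front face level with the cabinet's front plane; 0.16 fully open; starts 0.135 to 0.155. It slides with about 1.5 N friction; a sprung catch (about 5 N) has its crest 5.5 mm before home and draws the drawer in after that.
- drawer_front (a point): Point on the drawer's blue front face, at its middle, 25 mm above the desk; moves with the drawer, same axes as kit_cabinet. The front face is 120 wide and spans 8 to 50 mm above the desk; a steel finger lip 60 wide stands 7 mm proud of it at 43 to 48 mm above the desk.
- well (a point): Centre of the floor of the drawer's front compartment (the well), 16 mm above the desk and 37 mm behind the drawer's front face; same axes as kit_cabinet; moves with the drawer. The well is 54 (x) x 100 (y) and 34 deep; its rim all round lies 34 mm above this point and is level with the top of the drawer front.
- well_lid: Orange rectangular lid for the well, loose, about 90 g, lying upright on the desk at the start. Plate 66 (x) x 114 (y), z=6 to 11; beneath it a plug frame 48 x 94 x 6 that enters the well with 3 mm play a side; on top a black bar handle 36 (x) x 14 (y), z=11 to 33. Origin: centre of the plug's underside; seated, it is 28 mm above point well.
- sloped_rest: Metal rest fixed to the desk, base 80 x 56, origin on the desk under it; its 66 x 50 sloped plate rises towards its own +x at 30 degrees, with a 9 mm high lip at the low (-x) end, and holds the cover-glass box. Plate centre 36 mm above the desk.
- cover_glass_box: White box of cover glasses with a closed lid, 36 x 36 x 23.5 high, about 30 g, loose. Origin: centre of its underside; z is its own up axis, x and y along its sides. It starts lying on the sloped rest, tilted 30 degrees about its y axis, its top facing up and towards the rest's -x.
- spare_eyepiece: Bystander, loose: black spare eyepiece, 42 diameter x 53 high, origin centre of its underside.
- oil_bottle: Bystander, loose: amber bottle with black cap, 27 diameter x 62 high, standing on the desk, origin centre of its underside.
- small_canister: Bystander, loose: flat black canister, 37 diameter x 20 high, origin centre of its underside.
There are look-alikes about, which are no part of the job. There is more than one size of the cover_glass_box; the job needs the larger.

How it is judged:
On the way, in this order (a step that is already met when the one before it is completed fails the run):
1. the cover-glass box lies flat in the drawer's well, let go (x of cover_glass_box in the frame of well between -0.013 and 0.013 m and y of cover_glass_box in the frame of well between -0.036 and 0.036 m and z of cover_glass_box in the frame of well between -0.003 and 0.005 m and angle between cover_glass_box's own z axis and vertical below 0.12 rad and contact force between cover_glass_box and the fingers below 0.1 N), for 0.2 s.
2. the lid lies flush on the well with the box inside, let go (x of cover_glass_box in the frame of well between -0.013 and 0.013 m and y of cover_glass_box in the frame of well between -0.036 and 0.036 m and z of cover_glass_box in the frame of well between -0.003 and 0.005 m and angle between cover_glass_box's own z axis and vertical below 0.12 rad and x of well_lid in the frame of well between -0.006 and 0.006 m and y of well_lid in the frame of well between -0.006 and 0.006 m and z of well_lid in the frame of well between 0.025 and 0.0305 m and angle between well_lid's own z axis and vertical below 0.06 rad and contact force between well_lid and the fingers below 0.1 N), for 0.2 s.
At the end, for the whole second after the job is handed in: The drawer is home (less than 3 mm open), the box lies flat (within 7 degrees) on the well's floor inside the well, the lid is seated on the well (within 6 mm of centre, level within 3.4 degrees, at most 2.5 mm proud), and all is at rest (value of joint kit_drawer below 0.003 m and x of cover_glass_box in the frame of well between -0.013 and 0.013 m and y of cover_glass_box in the frame of well between -0.036 and 0.036 m and z of cover_glass_box in the frame of well between -0.003 and 0.005 m and angle between cover_glass_box's own z axis and vertical below 0.12 rad and x of well_lid in the frame of well between -0.006 and 0.006 m and y of well_lid in the frame of well between -0.006 and 0.006 m and z of well_lid in the frame of well between 0.025 and 0.0305 m and angle between well_lid's own z axis and vertical below 0.06 rad and linear speed of each of cover_glass_box, well_lid below 0.02 m/s); the robot touches nothing.
It fails at once if the spare eyepiece is pushed more than 25 mm away or knocked over (distance of spare_eyepiece from where it was at the start of the episode above 0.025 m or angle between spare_eyepiece's own z axis and vertical above 0.5 rad).
It fails at once if the amber oil bottle on the desk is pushed more than 25 mm away or knocked over (distance of oil_bottle from where it was at the start of the episode above 0.025 m or angle between oil_bottle's own z axis and vertical above 0.5 rad).
It fails at once if the small black canister is pushed more than 25 mm away or knocked over (distance of small_canister from where it was at the start of the episode above 0.025 m or angle between small_canister's own z axis and vertical above 0.5 rad).
It also fails if it takes over 72 s, if anything falls off the work surface, if the arm or the gripper's body presses on something with over 40 N, if the wrist force passes 120 N, or if a joint passes its speed limit or range.

## Working session

There is one attempt and no reset: what is moved stays moved. The work goes in short steps, Python scripts to look and compute and a tool call to move; the robot and the scene stay as the last step left them, time stands still between calls to the robot, and variables do not carry over. Pictures are saved under pics/ and viewed, at most 10 in all, crops included, and the job is handed in when it is done.

Besides the shell and the picture viewer there is one more tool, called after "Request:" as a command line: name --pt "numbers of a row" for each row, then --argument value for the rest. arm_command: Moves the arm, as the interface text tells. Shift numbers are shares of 0.5 m and turn numbers shares of 120 degrees, none past 1 either way. Its arguments: {"type":"object","properties":{"targets":{"type":"array"},"claw":{"type":"number"}},"required":["targets"]}

```bash
mkdir -p pics; cat > h.py <<'E'
import numpy as np, cv2
from bench import robot
from scipy.spatial.transform import Rotation as R
def cam(n):
    c=robot.camera_info(n); f=192/np.tan(np.radians(c['vfov'])/2)
    if 'extrinsics' in c: T=np.array(c['extrinsics'])
    else:
        o=robot.get_obs(); W=np.eye(4); W[:3,:3]=R.from_euler('xyz',o['ee_rot']).as_matrix(); W[:3,3]=o['tool_pos']; T=W@np.array(c['T_tool_cam'])
    return c,f,T
def ray(n,u,v,C=None):
    c,f,T=C or cam(n)
    K=np.array([[f,0,c['cx']],[0,f,c['cy']],[0,0,1.]])
    p=cv2.undistortPoints(np.array([[[u,v]]],float),K,np.array([c['k1'],0,0,0.]))[0,0]
    return T[:3,3],T[:3,:3]@np.array([p[0],-p[1],-1])
def onz(n,u,v,z,C=None):
    o,d=ray(n,u,v,C); return o+d*(z-o[2])/d[2]
def proj(n,P,C=None):
    c,f,T=C or cam(n); q=(np.atleast_2d(P)-T[:3,3])@T[:3,:3]
    x=q[:,0]/-q[:,2]; y=-q[:,1]/-q[:,2]; s=1+c['k1']*(x*x+y*y)
    return np.c_[c['cx']+f*x*s,c['cy']+f*y*s]
def tri(n1,p1,n2,p2):
    a,d=ray(n1,*p1);b,e=ray(n2,*p2)
    s=np.linalg.lstsq(np.c_[d,-e],b-a,rcond=None)[0]
    P,Q=a+d*s[0],b+e*s[1]; return (P+Q)/2,np.linalg.norm(P-Q)
def save(n,f,crop=None,s=1):
    im=robot.snapshot(n)[:,:,::-1]
    np.save('pics/'+f+'.npy',im)
    if crop: im=im[crop[1]:crop[3],crop[0]:crop[2]]
    if s!=1: im=cv2.resize(im,None,fx=s,fy=s,interpolation=cv2.INTER_CUBIC)
    cv2.imwrite('pics/'+f+'.png',im)
E
python3 - <<'E'
from h import *
save('scene','s0',s=1.5);save('side','d0',s=1.5);save('wrist','w0')
print(robot.get_obs())
for n in('scene','side','wrist'):print(n,robot.camera_info(n))
E
```

```text
{'time': 0.15, 'joint_positions': array([-1.03135690e-01,  8.77835141e-02,  1.37186220e+00,  6.30844241e-06,
        1.68359523e+00, -1.03103178e-01]), 'qvel': array([-0.0018107 , -0.00156005, -0.00525825,  0.00023046, -0.00120043,
        0.00145784]), 'joint_torque': array([ 1.24418581e-03, -3.40636396e+01, -3.02795255e+01,  7.18983379e-02,
        3.04441026e-02, -1.11468453e-04]), 'tool_pos': array([5.49594353e-01, 1.99464419e-05, 2.04596767e-01]), 'ee_rot': array([-3.13995376e+00, -1.75879274e-04,  1.57076438e+00]), 'wrist_force': array([-0.12395123, -0.35335691,  0.18577676]), 'wrist_torque': array([ 0.01100956, -0.02457914, -0.02032578]), 'finger_force': 0.0, 'width': 0.09350822498880752}
scene {'vfov': 56.35531858528164, 'cx': 255.77985290214932, 'cy': 187.11919400421985, 'k1': -0.09506527426430274, 'extrinsics': array([[ 0.56698046,  0.62443787, -0.53722482, -0.04778854],
       [-0.82355328,  0.41615624, -0.38545296, -0.50118901],
       [-0.01712196,  0.66097756,  0.75021031,  0.83394508],
       [ 0.        ,  0.        ,  0.        ,  1.        ]])}
side {'vfov': 49.41512088761901, 'cx': 249.8064113268812, 'cy': 196.88247103630326, 'k1': 0.04234506959634951, 'extrinsics': array([[ 0.91488854, -0.30416704,  0.26544562,  0.78121902],
       [ 0.40362932,  0.67631853, -0.61617905, -0.7212602 ],
       [ 0.00789557,  0.67087679,  0.7415268 ,  0.83224522],
       [ 0.        ,  0.        ,  0.        ,  1.        ]])}
wrist {'vfov': 61.572786594814346, 'cx': 253.83935906417997, 'cy': 195.44406549212403, 'k1': -0.009816285191901605, 'T_tool_cam': array([[-6.48373101e-04,  9.71491381e-01,  2.37073991e-01,
         6.93115832e-02],
       [ 9.99999743e-01,  7.02599407e-04, -1.44243298e-04,
         1.96369899e-04],
       [-3.06699166e-04,  2.37073836e-01, -9.71491586e-01,
        -1.79794932e-01],
       [ 0.00000000e+00,  0.00000000e+00,  0.00000000e+00,
         1.00000000e+00]])}
```

View pics/s0.png

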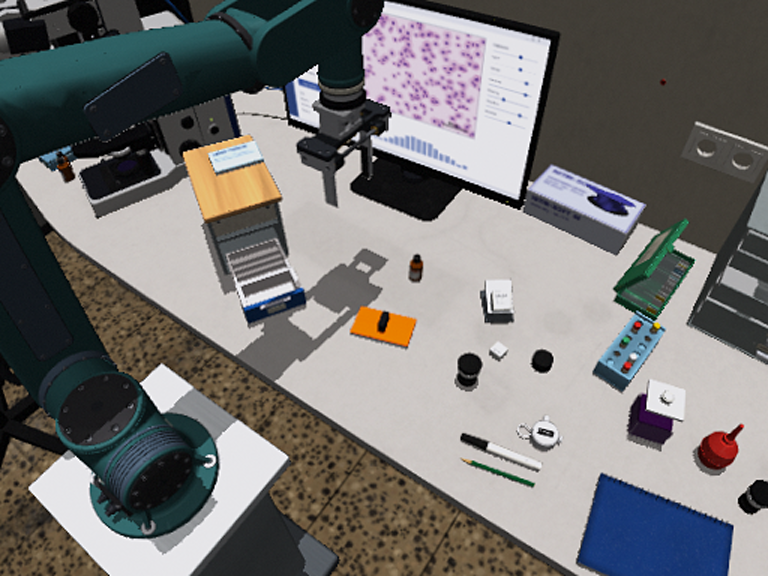

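View pics/d0.png

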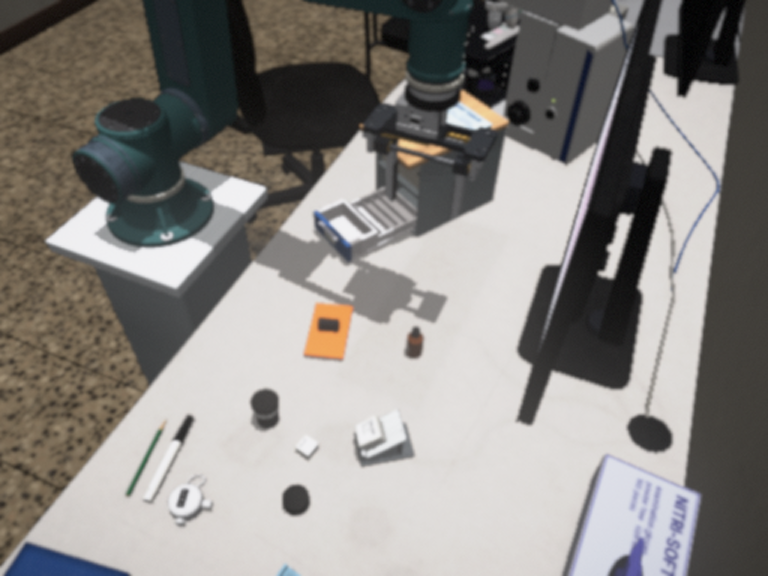

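The scene picture (coordinates /1.5) shows the cabinet with its open drawer at about (175,190) and the orange lid at (256,217). The rest with a white box is at (332,200). The other objects are:
- **Eyepiece:** (312,246)
- **Bottle:** (277,178)
- **Canister:** (362,240)
- **Marker and pencil:** (333,300)

There are two candidates for the white box. The one on the rest, scene (332,198), is large and tilted on the slope, so it fits the description. The one on the desk, scene (332,234), is small and is the look-alike. I'll confirm with an enlarged crop.

```bash
python3 - <<'E'
from h import *
a=np.load('pics/s0.npy'); d=np.load('pics/d0.npy')
A=cv2.resize(a[130:220,125:225],(400,360),interpolation=cv2.INTER_CUBIC) # x4
B=cv2.resize(a[175:245,305:375],(400,400)[:2] and (280,280),interpolation=cv2.INTER_CUBIC) #x4
D=cv2.resize(d[260:350,190:290],(400,360),interpolation=cv2.INTER_CUBIC)
E_=cv2.resize(d[120:180,200:300],(400,240),interpolation=cv2.INTER_CUBIC)
o=np.zeros((600,800,3),np.uint8);o[:360,:400]=A;o[:240,400:]=E_;o[240:,400:]=D;o[360:600,:280]=B[:240]
cv2.imwrite('pics/c1.png',o)
# colour blobs
for n,im in(('scene',a),('side',d)):
    h=cv2.cvtColor(im,cv2.COLOR_BGR2HSV)
    for nm,lo,hi in(('orange',(8,200,150),(20,255,255)),('blue',(105,150,60),(125,255,255))):
        m=cv2.inRange(h,lo,hi);k,l,st,c=cv2.connectedComponentsWithStats(m)
        for i in range(1,k):
            if st[i,4]>60:
                r=cv2.minAreaRect(np.argwhere(l==i)[:,::-1].astype(np.float32));print(n,nm,st[i],c[i].round(1),cv2.boxPoints(r).round(1).tolist())
for nm,u,v in(('pentip',308,292),('penend',360,311),('pclA',307,306),('pclB',355,323),('eyep base',311,257),('bottle base',277,185),('can',362,240),('smallbox',332,234)):
    print(nm,onz('scene',u,v,0.006).round(3))
for nm,u,v in(('pencap',126,279),('penend',99,332)):print(nm,onz('side',u,v,.006).round(3))
E
```

```text
scene orange [234 205  43  26 641] [255.6 217.4] [[233.39999389648438, 221.39999389648438], [237.6999969482422, 203.3000030517578], [276.79998779296875, 212.5], [272.6000061035156, 230.60000610351562]]
scene blue [190  55   8  22  93] [193.6  65.2] [[189.5, 55.400001525878906], [194.0, 54.599998474121094], [197.89999389648438, 75.80000305175781], [193.39999389648438, 76.69999694824219]]
scene blue [393 124  29  17 168] [405.9 133.1] [[389.29998779296875, 135.10000610351562], [393.0, 124.0], [421.79998779296875, 133.60000610351562], [418.1000061035156, 144.6999969482422]]
scene blue [162 192  40  16  88] [181.9 199.3] [[161.89999389648438, 204.8000030517578], [200.8000030517578, 191.39999389648438], [201.60000610351562, 193.8000030517578], [162.8000030517578, 207.1999969482422]]
scene blue [ 385  316  104   68 4865] [434. 357.] [[378.29998779296875, 372.3999938964844], [400.29998779296875, 315.29998779296875], [495.8999938964844, 352.1000061035156], [473.8999938964844, 409.1000061035156]]
side blue [  5 364  79  20 829] [ 35.5 376.7] [[5.0, 383.0], [5.0, 364.0], [83.0, 364.0], [83.0, 383.0]]
pentip [ 0.333 -0.378  0.006]
penend [ 0.359 -0.506  0.006]
pclA [ 0.3   -0.394  0.006]
pclB [ 0.325 -0.509  0.006]
eyep base [ 0.424 -0.336  0.006]
bottle base [ 0.589 -0.125  0.006]
can [ 0.547 -0.427  0.006]
smallbox [ 0.52  -0.349  0.006]
pencap [ 0.332 -0.377  0.006]
penend [ 0.355 -0.502  0.006]
```

View pics/c1.png

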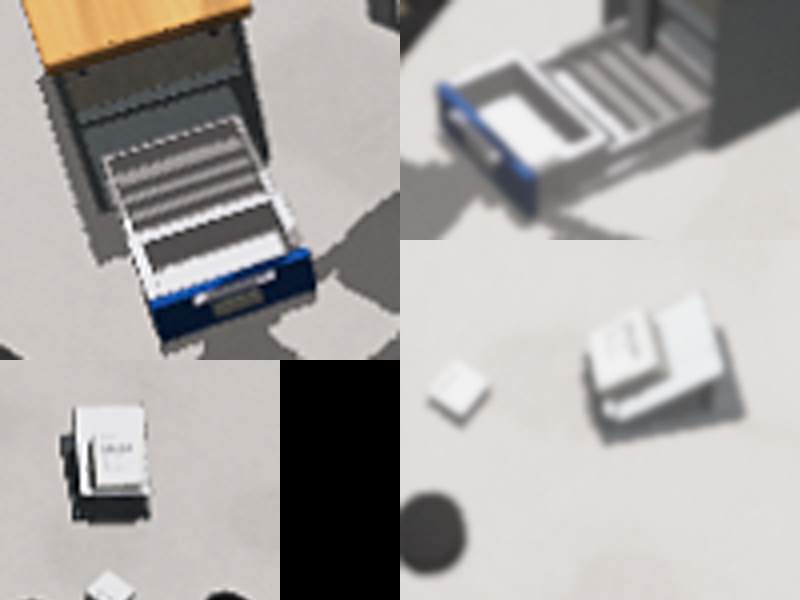

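View pics/w0.png

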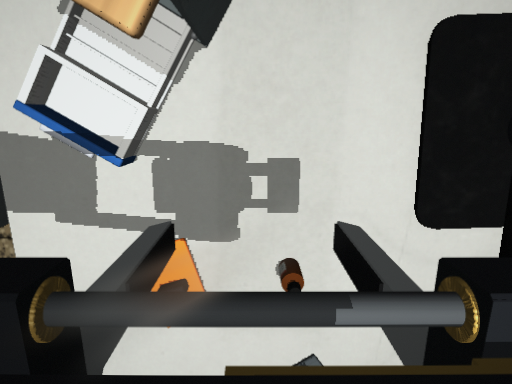

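The crop confirms it: the white box on the rest, scene (333,198), is clearly larger than the loose one at (332,234), which is the look-alike. The wrist view shows the drawer front from (14,101) to (122,163), the lid at (180,270) and the bottle at (291,272).

```bash
python3 - <<'E'
from h import *
P=lambda n,L:[print(n,p,onz(n,p[0],p[1],p[2]).round(4)) for p in L]
P('scene',[(163,205.75,.05),(202.5,192.5,.05),(166.25,215,.008),(203.2,202.5,.008)])
P('wrist',[(14,102,.05),(122,162,.05),(17,100,.05)])
def s(p):return 125+p[0]/4,130+p[1]/4
def sd(p):return 200+(p[0]-400)/4,120+p[1]/4
def sb(p):return 305+p[0]/4,175+(p[1]-360)/4
def db(p):return 190+(p[0]-400)/4,260+(p[1]-240)/4
print('front L',tri('scene',s((152,303)),'side',sd((440,87))))
print('front R',tri('scene',s((312,250)),'side',sd((538,180))))
# board front corners z .189
print('board',[onz('scene',*s(p),.189).round(3) for p in((47,70),(250,13))])
# lid corners top z .011
print('lid scene',[onz('scene',u,v,.011).round(4) for u,v in((234,220.5),(238.5,204.5),(277,213),(273,230.5))])
print('lid side',[onz('side',u/1.5,v/1.5,.011).round(4) for u,v in((317,303),(353,307),(342,359),(305,354))])
# rest plate: high edge corners & low, via tri ; order scene crop TL,TR,BR
print('restTL',tri('scene',sb((77,408)),'side',db((695,295))))
print('restTR',tri('scene',sb((145,408)),'side',db((722,360))))
# box top corners scene: TL(92,437) TR(143,435) BR(143,488) BL(97,490)
print('box c',tri('scene',sb((119,462)),'side',db((626,347))))
print('boxBLs',[tri('scene',sb(a),'side',db(b)) for a,b in(((92,437),(652,312)),((143,435),(665,373)),((97,489),(588,338)),((143,488),(600,390)))])
E
```

```text
scene (163, 205.75, 0.05) [0.3106 0.0798 0.05  ]
scene (202.5, 192.5, 0.05) [0.411  0.0181 0.05  ]
scene (166.25, 215, 0.008) [0.3102 0.0786 0.008 ]
scene (203.2, 202.5, 0.008) [0.4066 0.0188 0.008 ]
wrist (14, 102, 0.05) [0.3087 0.0845 0.05  ]
wrist (122, 162, 0.05) [0.412  0.0237 0.05  ]
wrist (17, 100, 0.05) [0.3121 0.0864 0.05  ]
front L (array([0.31053309, 0.07916286, 0.04912796]), np.float64(0.002086351602627501))
front R (array([0.41457089, 0.02059158, 0.04627998]), np.float64(0.0020668798870440664))
board [array([0.353, 0.181, 0.189]), array([0.474, 0.103, 0.189])]
lid scene [array([ 0.4034, -0.0985,  0.011 ]), array([ 0.4573, -0.0747,  0.011 ]), array([ 0.4937, -0.1854,  0.011 ]), array([ 0.4362, -0.2087,  0.011 ])]
lid side [array([ 0.4026, -0.0968,  0.011 ]), array([ 0.4639, -0.0794,  0.011 ]), array([ 0.495 , -0.1877,  0.011 ]), array([ 0.4357, -0.2032,  0.011 ])]
restTL (array([ 0.62033534, -0.26618822,  0.05460019]), np.float64(0.001186982499354691))
restTR (array([ 0.64793475, -0.30351373,  0.05773753]), np.float64(0.008267030774194368))
box c (array([ 0.59765135, -0.31017605,  0.04917757]), np.float64(0.00421435984024046))
boxBLs [(array([ 0.60305509, -0.28632205,  0.05392046]), np.float64(0.0014480756410041882)), (array([ 0.62390634, -0.31662982,  0.05480027]), np.float64(0.0003771718974096328)), (array([ 0.57455976, -0.30686953,  0.03896539]), np.float64(0.0018966884685542283)), (array([ 0.59334487, -0.33310056,  0.03942055]), np.float64(0.0031036179937902544))]
```

Request:
arm_command --pt "0.108 -0.615 -0.112 -0.475" --pt "0.108 -0.615 -0.112 -0.475" --pt "0.108 -0.615 -0.112 -0.475" --pt "0.108 -0.615 -0.112 -0.475" --pt "0.108 -0.615 -0.112 -0.475" --pt "0.108 -0.615 -0.112 -0.475" --pt "0.108 -0.615 -0.112 -0.475" --pt "0.108 -0.615 -0.112 -0.475"

```text
time: 0.82
tool_pos: [0.6032, -0.3115, 0.1472]
ee_rot: [-3.14, 0.002, 0.567]
wrist_force: [0.6, 1.0, -0.0]
width: 0.0938
finger_force: 0.0
```

Request:
arm_command --pt "0 0 0 0" --pt "0 0 0 0"

```text
time: 0.98
tool_pos: [0.6032, -0.3086, 0.1475]
ee_rot: [-3.139, 0.001, 0.575]
wrist_force: [-0.7, -0.5, 0.7]
width: 0.0941
finger_force: 0.0
```

```bash
python3 - <<'E'
from h import *
o=robot.get_obs();print(o['tool_pos'],o['ee_rot'],o['joint_positions'],o['time']);save('wrist','w1')
E
```

```text
[ 0.60322093 -0.30860959  0.14753772] [-3.13851087e+00  1.03329572e-03  5.74672958e-01] [-5.56711952e-01  3.91307819e-01  1.11739134e+00  3.76684705e-04
  1.63612208e+00  4.39436992e-01] 0.9833
```

View pics/w1.png

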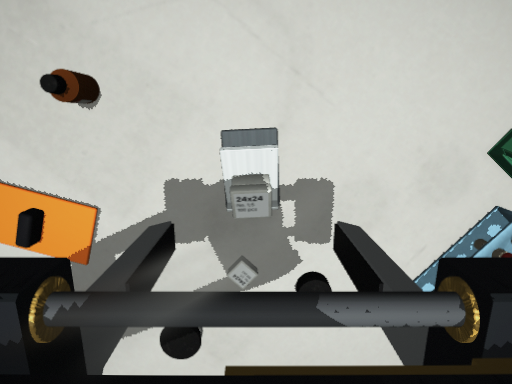

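The wrist view shows the box on the rest, labelled 24x24, with its top spanning about (231..271, 178..217). The plate's top edge runs from (220,147) to (278,147). The small look-alike is at (243,272).

```bash
python3 - <<'E'
from h import *
im=np.load('pics/w1.npy'); c=im[130:230,205:295]; cv2.imwrite('pics/w1c.png',cv2.resize(c,None,fx=6,fy=6,interpolation=cv2.INTER_CUBIC))
for nm,u,v,z in(('plTL',220,147,.0525),('plTR',278,147,.0525),('boxTLtop',231.5,179,.0555),('boxTRtop',270.5,178,.0555),('boxBL',232,217,.0375),('boxBR',271,217,.0375)):
    print(nm,onz('wrist',u,v,z).round(4))
E
```

```text
plTL [ 0.6246 -0.2584  0.0525]
plTR [ 0.6515 -0.2998  0.0525]
boxTLtop [ 0.6071 -0.2812  0.0555]
boxTRtop [ 0.6261 -0.3088  0.0555]
boxBL [ 0.5728 -0.3017  0.0375]
boxBR [ 0.5929 -0.3326  0.0375]
```

View pics/w1c.png

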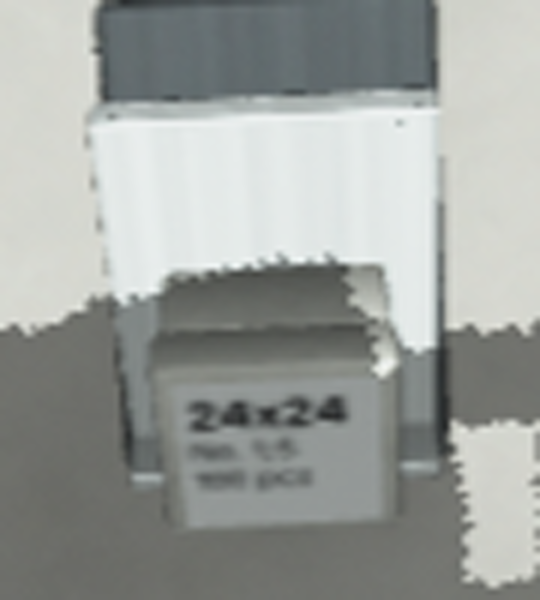

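```bash
python3 - <<'E'
from h import *
L=[onz('wrist',*p) for p in((231.2,191.2,.0558),(271,191.2,.0558),(233.3,217.8,.0378),(270.5,217.3,.0378),(220.3,149.7,.0525),(278,147.5,.0525))]
L=np.array(L);print(L.round(4));m=L[:4].mean(0)
a=lambda d:np.degrees(np.arctan2(d[1],d[0])).round(1)
print(m, a(L[1]-L[0]),a(L[3]-L[2]),a(L[5]-L[4]), a(L[:2].mean(0)-L[2:4].mean(0)), [np.linalg.norm(x).round(4) for x in(L[1]-L[0],L[3]-L[2],L[0]-L[2],L[1]-L[3],L[5]-L[4])])
y=np.radians(a(L[5]-L[4])+90);print('centre',m-11.75e-3*np.array([-.5*np.cos(y),-.5*np.sin(y),.866]))
E
```

```text
[[ 0.5979 -0.2867  0.0558]
 [ 0.6167 -0.3156  0.0558]
 [ 0.5729 -0.3031  0.0378]
 [ 0.5925 -0.3323  0.0378]
 [ 0.6228 -0.2598  0.0525]
 [ 0.6511 -0.3     0.0525]]
[ 0.59501102 -0.30942003  0.0468    ] -57.0 -56.1 -54.8 34.0 [np.float64(0.0345), np.float64(0.0351), np.float64(0.0349), np.float64(0.0345), np.float64(0.0492)]
centre [ 0.59981175 -0.30603349  0.0366245 ]
```

Request:
arm_command --pt "-0.004 0.004 -0.08 0.004" --pt "-0.004 0.004 -0.16 0.004" --pt "-0.004 0.004 -0.2 0.004" --pt "-0.004 0.004 -0.229 0.004" --pt "-0.004 0.004 -0.229 0.004" --pt "-0.004 0.004 -0.229 0.004" --claw 0

```text
time: 1.53
tool_pos: [0.6019, -0.3036, 0.035]
ee_rot: [-3.14, 0.0, 0.587]
wrist_force: [-0.1, -0.0, 0.5]
width: 0.0944
finger_force: 0.0
```

Request:
arm_command --pt "0 0 0 0" --pt "0 0 0 0" --pt "0 0 0 0" --pt "0 0 0 0" --pt "0 0 0 0" --pt "0 0 0 0" --pt "0 0 0 0" --pt "0 0 0 0" --claw 1

```text
time: 2.2
tool_pos: [0.6019, -0.3056, 0.0349]
ee_rot: [-3.142, 0.0, 0.584]
wrist_force: [-0.2, 0.1, -1.1]
width: 0.0441
finger_force: 0.0
```

Request:
arm_command --pt "0 0 0 0" --pt "0 0 0 0" --pt "0 0 0 0" --pt "0 0 0 0" --pt "0 0 0 0" --pt "0 0 0 0"

```text
time: 2.7
tool_pos: [0.602, -0.3056, 0.035]
ee_rot: [3.141, 0.0, 0.584]
wrist_force: [-0.2, -0.1, -0.1]
width: 0.0359
finger_force: 29.7
```

Request:
arm_command --pt "0 0 0.02 0" --pt "0 0 0.06 0" --pt "0 0 0.12 0" --pt "0 0 0.2 0" --pt "0 0 0.24 0" --pt "0 0 0.24 0"

```text
time: 3.2
tool_pos: [0.605, -0.3072, 0.164]
ee_rot: [3.129, -0.006, 0.584]
wrist_force: [-0.5, 0.4, 0.7]
width: 0.0359
finger_force: 29.7
```

Request:
arm_command --pt "-0.447 0.772 0 0.214" --pt "-0.447 0.772 0 0.214" --pt "-0.447 0.772 0 0.214" --pt "-0.447 0.772 0 0.214" --pt "-0.447 0.772 0 0.214" --pt "-0.447 0.772 0 0.214" --pt "-0.447 0.772 0 0.214" --pt "-0.447 0.772 0 0.214"

```text
time: 3.87
tool_pos: [0.433, -0.0155, 0.154]
ee_rot: [-3.14, 0.0, 1.032]
wrist_force: [-0.3, 0.5, -0.9]
width: 0.0357
finger_force: 29.7
```

Request:
arm_command --pt "-0.113 0.194 0 0" --pt "-0.113 0.194 0 0" --pt "-0.113 0.194 0 0" --pt "-0.113 0.194 0 0" --pt "-0.113 0.194 0 0" --pt "-0.113 0.194 0 0"

```text
time: 4.37
tool_pos: [0.3785, 0.0796, 0.1546]
ee_rot: [3.141, 0.001, 1.033]
wrist_force: [-0.2, -0.5, 0.4]
width: 0.0364
finger_force: 29.7
```

```bash
python3 - <<'E'
from h import *
o=robot.get_obs();print(o['tool_pos'],o['ee_rot'])
C=cam('wrist')
w=robot.snapshot('wrist')[:,:,::-1]; s=robot.snapshot('scene')[:,:,::-1]; d=robot.snapshot('side')[:,:,::-1]
for n,i in(('w2',w),('s2',s),('d2',d)):np.save('pics/'+n+'.npy',i)
# overlay predicted rim
y=np.radians(59.2);X=np.array([np.cos(y),np.sin(y),0]);Y=np.array([-X[1],X[0],0]);W=np.array([.380,.0833,.016])
P=[W+a*.027*X+b*.05*Y+[0,0,.034] for a,b in((-1,-1),(-1,1),(1,1),(1,-1))]
out=np.zeros((600,800,3),np.uint8)
w4=w.copy();cv2.polylines(w4,[proj('wrist',P,C).round().astype(int)],True,(0,0,255),1)
out[:384,:512]=w4
s4=cv2.resize(s[140:220,145:215],(280,320),interpolation=cv2.INTER_CUBIC)
q=(proj('scene',P)-[145,140])*4;cv2.polylines(s4,[q.round().astype(int)],True,(0,0,255),1);out[:320,515:795]=s4
d4=cv2.resize(d[120:172,200:275],(300,208),interpolation=cv2.INTER_CUBIC)
q=(proj('side',P)-[200,120])*4;cv2.polylines(d4,[q.round().astype(int)],True,(0,0,255),1);out[385:593,:300]=d4
cv2.imwrite('pics/c2.png',out)
E
```

```text
[0.37846665 0.07957871 0.15461507] [3.14143454e+00 7.88263312e-04 1.03280203e+00]
```

View pics/c2.png

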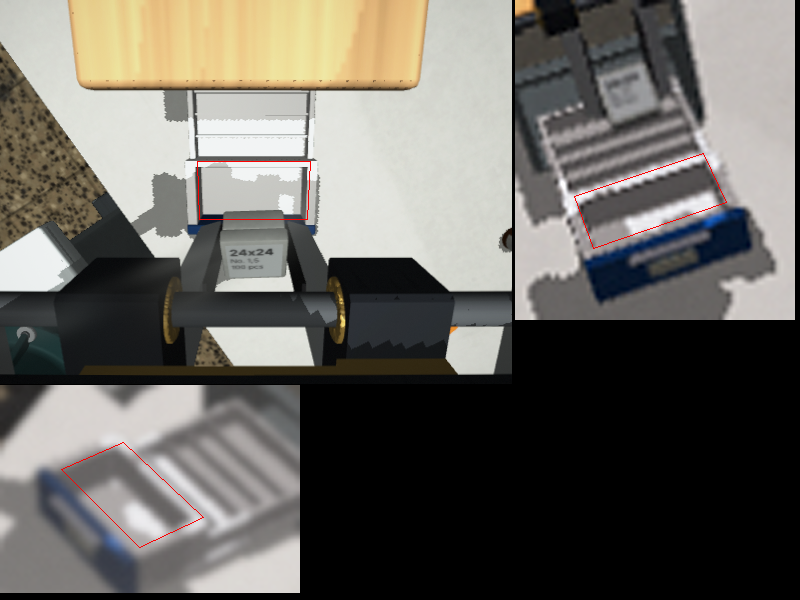

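The held box sits centred in the overlay and the predicted rim matches the drawer within about 2 mm. I'm lowering it now.

Request:
arm_command --pt "0 0.002 -0.07 0" --pt "0 0.002 -0.14 0" --pt "0 0.002 -0.19 0" --pt "0 0.002 -0.22 0" --pt "0 0.002 -0.237 0" --pt "0 0.002 -0.237 0" --pt "0 0.002 -0.237 0"

```text
time: 5.1
tool_pos: [0.3791, 0.0805, 0.0368]
ee_rot: [3.141, 0.0, 1.031]
wrist_force: [-0.6, -1.1, -0.5]
width: 0.0361
finger_force: 29.7
```

Request:
arm_command --pt "0 0 -0.002 0" --pt "0 0 -0.004 0" --pt "0 0 -0.004 0"

```text
time: 5.35
tool_pos: [0.3794, 0.081, 0.0356]
ee_rot: [3.14, -0.001, 1.032]
wrist_force: [0.1, 0.6, -0.1]
width: 0.0362
finger_force: 29.7
```

Request:
arm_command --pt "0 0 -0.002 0" --pt "0 0 -0.004 0" --pt "0 0 -0.004 0"

```text
time: 5.6
tool_pos: [0.3785, 0.081, 0.0326]
ee_rot: [3.141, -0.0, 1.033]
wrist_force: [0.1, -0.2, -0.1]
width: 0.036
finger_force: 29.7
```

Request:
arm_command --pt "0 0 -0.002 0" --pt "0 0 -0.004 0" --pt "0 0 -0.004 0"

```text
time: 5.85
tool_pos: [0.3783, 0.081, 0.0303]
ee_rot: [-3.141, 0.0, 1.033]
wrist_force: [0.2, -0.1, -0.6]
width: 0.0357
finger_force: 29.7
```

Request:
arm_command --pt "0 0 -0.002 0" --pt "0 0 -0.004 0" --pt "0 0 -0.004 0"

```text
time: 6.1
tool_pos: [0.3787, 0.081, 0.029]
ee_rot: [3.141, -0.0, 1.033]
wrist_force: [-1.4, -0.2, 3.5]
width: 0.0361
finger_force: 29.7
```

Request:
arm_command --pt "0 0 -0.004 0" --pt "0 0 -0.008 0" --pt "0 0 -0.008 0"

```text
time: 6.35
tool_pos: [0.38, 0.0816, 0.0274]
ee_rot: [3.14, -0.003, 1.033]
wrist_force: [-2.9, 0.9, 15.2]
width: 0.0358
finger_force: 30.0
```

Request:
arm_command --pt "0 0 -0.004 0" --pt "0 0 -0.008 0" --pt "0 0 -0.008 0"

```text
time: 6.6
tool_pos: [0.3808, 0.0827, 0.0245]
ee_rot: [3.139, -0.006, 1.033]
wrist_force: [-5.4, 3.6, 18.5]
width: 0.0359
finger_force: 30.0
```

Request:
arm_command --pt "0 0 0.002 0" --pt "0 0 0.002 0" --pt "0 0 0.002 0" --pt "0 0 0.002 0" --pt "0 0 0.002 0" --pt "0 0 0.002 0" --pt "0 0 0.002 0" --claw 0.42

```text
time: 7.18
tool_pos: [0.3782, 0.0809, 0.0212]
ee_rot: [-3.141, 0.0, 1.032]
wrist_force: [-0.2, -0.1, 0.9]
width: 0.0546
finger_force: 0.0
```

Request:
arm_command --pt "0 0 0.04 0" --pt "0 0 0.1 0" --pt "0 0 0.16 0" --pt "0 0 0.24 0" --pt "0 0 0.3 0" --pt "0 0 0.3 0" --pt "0 0 0.3 0"

```text
time: 7.77
tool_pos: [0.3798, 0.081, 0.1735]
ee_rot: [3.138, -0.003, 1.032]
wrist_force: [-0.6, 0.3, -0.8]
width: 0.0545
finger_force: 0.0
```

Request:
arm_command --pt "-0.07 -0.12 0 0" --pt "-0.07 -0.12 0 0" --pt "-0.07 -0.12 0 0" --pt "-0.07 -0.12 0 0"

```text
time: 8.1
tool_pos: [0.3423, 0.0205, 0.1696]
ee_rot: [-3.139, 0.001, 1.03]
wrist_force: [-0.1, -0.0, -0.0]
width: 0.0541
finger_force: 0.0
```

```bash
python3 - <<'E'
from h import *
o=robot.get_obs();print(o['tool_pos'],o['ee_rot'],o['time'])
C=cam('wrist');w=robot.snapshot('wrist')[:,:,::-1];np.save('pics/w3.npy',w)
np.save('pics/w3T.npy',C[2])
y=np.radians(59.2);X=np.array([np.cos(y),np.sin(y),0]);Y=np.array([-X[1],X[0],0]);W=np.array([.380,.0833,.016])
P=[W+a*.027*X+b*.05*Y+[0,0,.034] for a,b in((-1,-1),(-1,1),(1,1),(1,-1))]
q=proj('wrist',P,C);print(q.round(1))
x0,y0=(q.mean(0)-[100,75]).astype(int);print(x0,y0)
cv2.imwrite('pics/w3.png',cv2.resize(w[max(y0,0):y0+150,x0:x0+200],None,fx=4,fy=4,interpolation=cv2.INTER_CUBIC))
E
```

```text
[0.3423408  0.02054736 0.1696179 ] [-3.13891552e+00  8.09275783e-04  1.02981473e+00] 8.1
[[308.9 142.4]
 [200.2 142.9]
 [197.6  81. ]
 [311.1  80.5]]
154 36
```

View pics/w3.png

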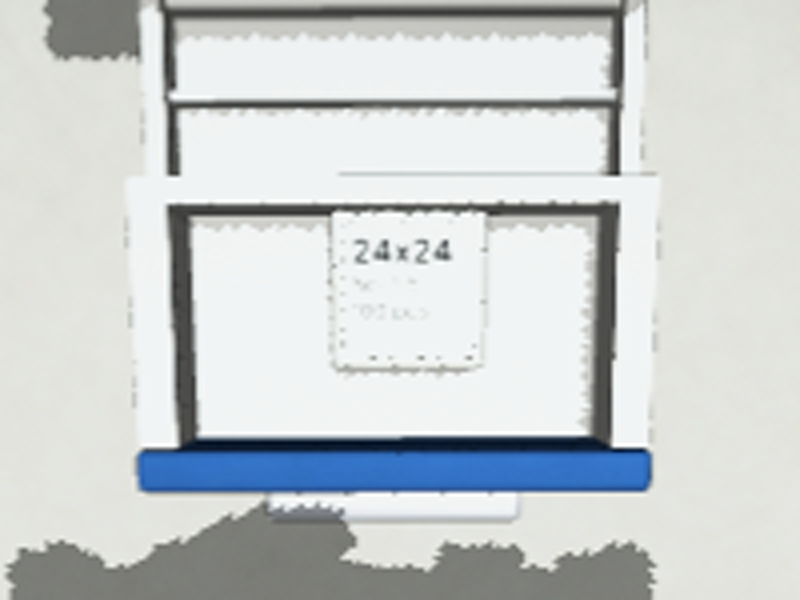

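The wrist crop shows the box flat in the well against the back wall, at crop (331..487, 210..370). The well's rim corners are near (168,205), (620,203), (612,448) and (178,448). The front edge runs from (139,490) to (651,490).

```bash
python3 - <<'E'
from h import *
C=cam('wrist')
C=(C[0],C[1],np.load('pics/w3T.npy'))
f=lambda x,y,z:onz('wrist',154+x/4,36+y/4,z,C)
N=dict(bl=f(168,205,.05),br=f(620,203,.05),fr=f(612,448,.05),fl=f(178,448,.05),FL=f(138,491,.05),FR=f(651,491,.05),OBL=f(127,178,.05),OBR=f(660,178,.05),bx=f(408,290,.0395))
for k,v in N.items():print(k,v.round(4))
a=lambda d:np.degrees(np.arctan2(d[1],d[0])).round(2)
print('yaw',a(N['br']-N['bl'])+90,a(N['FR']-N['FL'])+90,a(N['OBR']-N['OBL'])+90)
print('lens',np.linalg.norm(N['br']-N['bl']),np.linalg.norm(N['fl']-N['bl']),np.linalg.norm(N['FR']-N['FL']))
c=(N['bl']+N['br']+N['fl']+N['fr'])/4;print('well c',c)
X=np.array([.512,.859,0]);print('from front',(N['FL']+N['FR'])/2+.037*X,'box rel',[(N['bx']-c)@X,(N['bx']-c)@[-X[1],X[0],0]])
# lid from wrist w1/w0? refine lid via scene+side orange corners at z=.011
L=np.array([[.4034,-.0985],[.4573,-.0747],[.4937,-.1854],[.4362,-.2087]]);S=np.array([[.4026,-.0968],[.4639,-.0794],[.495,-.1877],[.4357,-.2032]])
print('lid',L.mean(0),S.mean(0))
E
```

```text
bl [0.3468 0.1284 0.05  ]
br [0.4327 0.0772 0.05  ]
fr [0.4052 0.0309 0.05  ]
fl [0.3193 0.0826 0.05  ]
FL [0.3058 0.0791 0.05  ]
FR [0.4082 0.0175 0.05  ]
OBL [0.3422 0.1378 0.05  ]
OBR [0.4428 0.0773 0.05  ]
bx [0.3831 0.0856 0.0395]
yaw 59.19 58.989999999999995 58.95
lens 0.0999793291513489 0.053482535752763745 0.11939142023620841
well c [0.37600535 0.07978732 0.05      ]
from front [0.37595469 0.08007799 0.05      ] box rel [np.float64(0.00864732920379965), np.float64(-0.0031380135604841177)]
lid [ 0.44765  -0.141825] [ 0.4493   -0.141775]
```

Request:
arm_command --pt "0.083 -0.366 -0.077 -0.346" --pt "0.083 -0.366 -0.077 -0.346" --pt "0.083 -0.366 -0.077 -0.346" --pt "0.083 -0.366 -0.077 -0.346" --pt "0.083 -0.366 -0.077 -0.346" --pt "0.083 -0.366 -0.077 -0.346" --pt "0.083 -0.366 -0.077 -0.346" --pt "0.083 -0.366 -0.077 -0.346"

```text
time: 8.82
tool_pos: [0.3851, -0.1613, 0.1319]
ee_rot: [-3.139, 0.001, 0.311]
wrist_force: [-0.1, -0.1, -0.3]
width: 0.0544
finger_force: 0.0
```

```bash
python3 - <<'E'
from h import *
o=robot.get_obs();print(o['tool_pos'],o['ee_rot'],o['time'])
C=cam('wrist');w=robot.snapshot('wrist')[:,:,::-1];np.save('pics/w4.npy',w)
m=cv2.inRange(cv2.cvtColor(w,cv2.COLOR_BGR2HSV),(5,150,60),(22,255,255))
k,l,st,c=cv2.connectedComponentsWithStats(m);i=1+st[1:,4].argmax();print(st[i])
h=cv2.convexHull(np.argwhere(l==i)[:,::-1].astype(np.int32))
ap=cv2.approxPolyDP(h,6,True)[:,0];print(ap.tolist())
mr=np.array([onz('wrist',p[0],p[1],.011,C)[:2] for p in ap]);print(mr.round(4))
mm=np.array([onz('wrist',p[0],p[1],.011,C)[:2] for p in h[:,0]],np.float32)*1000
print('rect mm',cv2.minAreaRect(mm))
# handle: hole inside orange
k=cv2.convexHull(h);f=np.zeros_like(m);cv2.fillConvexPoly(f,h,255)
dk=cv2.inRange(w,(0,0,0),(60,60,60))&cv2.erode(f,np.ones((7,7)))
kk,ll,ss,cc=cv2.connectedComponentsWithStats(dk);j=1+ss[1:,4].argmax();print('handle',ss[j],cc[j])
r=cv2.minAreaRect(np.array([onz('wrist',p[1],p[0],.033,C)[:2] for p in np.argwhere(ll==j)],np.float32)*1000);print(r)
cv2.imwrite('pics/w4.png',w)
E
```

```text
[ 0.3851131  -0.16129167  0.13192432] [-3.13947716e+00  1.18869905e-03  3.11153430e-01] 8.8167
[ 191   81  127   76 8489]
[[317, 84], [313, 155], [193, 154], [191, 82]]
[[ 0.4944 -0.1839]
 [ 0.4343 -0.2023]
 [ 0.401  -0.0955]
 [ 0.4619 -0.0771]]
rect mm ((447.96881103515625, -139.58949279785156), (65.37334442138672, 112.71699523925781), 17.106740951538086)
handle [246  98  16  43 657] [253.2891933  118.93607306]
((448.3697814941406, -139.66348266601562), (34.49461364746094, 12.653470993041992), 17.46464729309082)
```

View pics/w4.png

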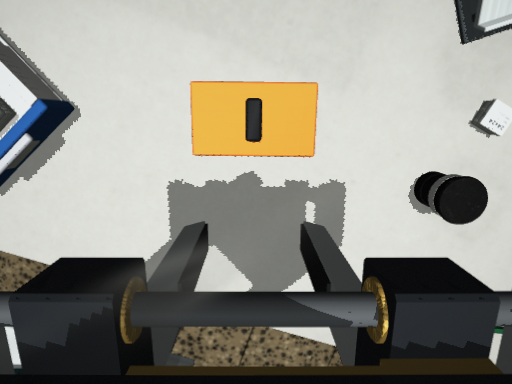

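The wrist view shows the lid square and upright, with corners (191,82), (317,84), (313,155) and (193,154). The handle is at (253,119). The measured size is 65 x 113 mm, which agrees with the description.

Request:
arm_command --pt "0.08 0.027 -0.01 -0.005" --pt "0.126 0.043 -0.06 -0.005" --pt "0.126 0.043 -0.12 -0.005" --pt "0.126 0.043 -0.19 -0.005" --pt "0.126 0.043 -0.22 -0.005" --pt "0.126 0.043 -0.232 -0.005" --pt "0.126 0.043 -0.232 -0.005" --pt "0.126 0.043 -0.232 -0.005"

```text
time: 9.53
tool_pos: [0.4489, -0.1402, 0.0181]
ee_rot: [3.14, -0.001, 0.299]
wrist_force: [0.4, 0.3, 0.0]
width: 0.0546
finger_force: 0.0
```

Request:
arm_command --pt "0 0 0 0" --pt "0 0 0 0" --pt "0 0 0 0" --pt "0 0 0 0" --pt "0 0 0 0" --pt "0 0 0 0" --pt "0 0 0 0" --pt "0 0 0 0" --claw 1

```text
time: 10.2
tool_pos: [0.4481, -0.1406, 0.0172]
ee_rot: [3.141, -0.0, 0.297]
wrist_force: [-0.3, -0.2, 0.3]
width: 0.0134
finger_force: 30.0
```

Request:
arm_command --pt "0 0 0 0" --pt "0 0 0 0"

```text
time: 10.37
tool_pos: [0.448, -0.1406, 0.0172]
ee_rot: [3.141, -0.0, 0.297]
wrist_force: [-0.2, 0.3, 1.7]
width: 0.0137
finger_force: 30.0
```

```bash
python3 - <<'E'
from h import *
o=robot.get_obs();print(o['tool_pos'],o['ee_rot'],o['time'],o['width'],o['finger_force'],o['wrist_force'])
E
```

```text
[ 0.44804189 -0.14064411  0.01716587] [ 3.14129255e+00 -5.55684002e-06  2.97343347e-01] 10.3667 0.01371017794560412 30.000135004520416 [-0.23793598  0.26179414  1.65004377]
```

Request:
arm_command --pt "0 0 0.03 0" --pt "0 0 0.1 0" --pt "-0.02 0.06 0.18 0.05" --pt "-0.05 0.14 0.186 0.11" --pt "-0.08 0.22 0.186 0.17" --pt "-0.11 0.3 0.186 0.23" --pt "-0.13 0.37 0.186 0.29" --pt "-0.144 0.44 0.186 0.35"

```text
time: 11.03
tool_pos: [0.3745, 0.0809, 0.1099]
ee_rot: [3.141, -0.0, 1.032]
wrist_force: [0.7, 0.8, -0.8]
width: 0.0134
finger_force: 30.0
```

```bash
sleep 0; python3 - <<'E'
from h import *
for k in range(3):
    o=robot.get_obs();C=cam('wrist');w=robot.snapshot('wrist')[:,:,::-1]
o=robot.get_obs();C=cam('wrist');w=robot.snapshot('wrist')[:,:,::-1]
np.save('pics/w5.npy',w);np.save('pics/w5T.npy',C[2]);print(o['tool_pos'],o['ee_rot'],o['time'],o['width'])
m=cv2.inRange(cv2.cvtColor(w,cv2.COLOR_BGR2HSV),(5,150,60),(22,255,255))
k,l,st,c=cv2.connectedComponentsWithStats(m)
for i in range(1,k):
    if st[i,4]>300:print(st[i])
cv2.imwrite('pics/w5.png',w)
E
```

```text
[0.37493909 0.08193274 0.1097745 ] [-3.14152888e+00 -7.14382518e-05  1.03348821e+00] 11.1833 0.013488630015070136
[  158   179   192    79 11635]
```

View pics/w5.png

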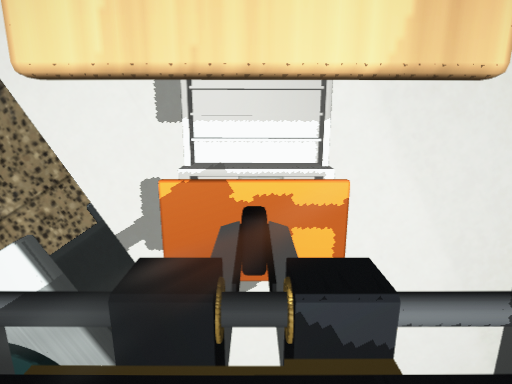

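The lid is held level over the well: its back edge runs from (159,180) to (349,180), with the drawer's back rim at (180..334, 167..180) just behind it. From here I'll work from numbers only.

```bash
python3 - <<'E'
from h import *
w=np.load('pics/w5.npy');C=cam('wrist');C=(C[0],C[1],np.load('pics/w5T.npy'))
g=cv2.cvtColor(w,cv2.COLOR_BGR2GRAY).astype(int);h=cv2.cvtColor(w,cv2.COLOR_BGR2HSV)
for y in(170,173,176):print(y,g[y,174:188],g[y,326:340])
print('dividers',[ (y,g[y,180:196],g[y,318:336]) for y in(100,130)])
m=cv2.inRange(h,(5,150,60),(22,255,255))>0
for y in(182,190,200,210):
    x=np.where(m[y])[0];print('lid row',y,x.min(),x.max())
print('lid top rows',[np.where(m[:,x])[0].min() for x in(170,200,250,300,340)])
T=C[2];ps=T[:3,3];y=np.radians(59.2);X=np.array([np.cos(y),np.sin(y),0]);Y=np.array([-X[1],X[0],0])
t=np.array([.37494,.08193,.10977]);z=.1036
for x,yy in((158.5,182),(349.5,182),(254,179)):
    q=onz('wrist',x,yy,z,C)-t;print('lid pt rel tool',q@X,q@Y)
E
```

```text
170 [240 240 240 221 242 251 251 251 251 251 251 251 250 251] [251 251 251 251 251 251 251 251 249 243 240 239 240 240]
173 [240 241 240 240 230 220 220 220 244 238 221 220 222 222] [251 251 251 251 251 251 251 251 235 236 240 240 240 240]
176 [240 240 240 240 226 216 221 220 220 220 221 221 221 222] [251 251 251 251 251 251 251 251 243 240 240 241 241 241]
dividers [(100, array([138, 189, 219, 220, 220, 219, 205, 142,  79,  76,  75,  74, 187,
       227, 227, 227]), array([216, 216, 155,  98,  88,  89,  90, 143, 203, 217, 215, 211, 210,
       191, 234, 239, 239, 239])), (130, array([239, 239, 228, 243, 251, 251, 251, 251, 247, 186,  83,  77,  75,
       201, 246, 251]), array([217, 141,  89,  89,  90,  89, 241, 251, 251, 251, 251, 251, 243,
       239, 239, 239, 239, 239]))]
lid row 182 159 349
lid row 190 159 348
lid row 200 160 348
lid row 210 161 347
lid top rows [np.int64(179), np.int64(180), np.int64(179), np.int64(179), np.int64(180)]
lid pt rel tool 0.032113233747454305 0.05634352140950127
lid pt rel tool 0.03207125013399701 -0.05606827873025286
lid pt rel tool 0.03387886763862729 0.00013549288182572374
```

Request:
arm_command --pt "0.0014 -0.004 -0.02 -0.002" --pt "0.0014 -0.004 -0.05 -0.002" --pt "0.0014 -0.004 -0.072 -0.002" --pt "0.0014 -0.004 -0.076 -0.002" --pt "0.0014 -0.004 -0.076 -0.002" --pt "0.0014 -0.004 -0.076 -0.002"

```text
time: 11.73
tool_pos: [0.3769, 0.0767, 0.0719]
ee_rot: [-3.141, 0.0, 1.021]
wrist_force: [0.8, -0.5, -0.4]
width: 0.0135
finger_force: 30.0
```

Request:
arm_command --pt "0 0 -0.004 0" --pt "0 0 -0.008 0" --pt "0 0 -0.012 0" --pt "0 0 -0.012 0"

```text
time: 12.07
tool_pos: [0.3766, 0.0775, 0.0659]
ee_rot: [3.142, 0.0, 1.023]
wrist_force: [-0.2, 0.4, -1.8]
width: 0.0139
finger_force: 30.0
```

Request:
arm_command --pt "0 0 -0.003 0" --pt "0 0 -0.006 0" --pt "0 0 -0.006 0"

```text
time: 12.32
tool_pos: [0.3765, 0.0775, 0.0627]
ee_rot: [-3.141, 0.0, 1.023]
wrist_force: [0.3, 0.3, -0.2]
width: 0.0136
finger_force: 30.0
```

Request:
arm_command --pt "-0.001 0.002 -0.002 0" --pt "-0.001 0.002 -0.003 0" --pt "-0.001 0.002 -0.003 0"

```text
time: 12.57
tool_pos: [0.376, 0.0785, 0.0614]
ee_rot: [-3.141, 0.0, 1.023]
wrist_force: [0.1, -0.3, -0.9]
width: 0.0135
finger_force: 30.0
```

Request:
arm_command --pt "0 0 0 0" --pt "0 0 0 0" --pt "0 0 0 0" --pt "0 0 0 0" --pt "0 0 0 0" --pt "0 0 0 0" --claw 0.6

```text
time: 13.07
tool_pos: [0.3763, 0.0785, 0.0616]
ee_rot: [3.141, -0.0, 1.023]
wrist_force: [-0.3, -0.8, -1.0]
width: 0.0376
finger_force: 0.0
```

Request:
arm_command --pt "0 0 0.04 0" --pt "0 0 0.1 0" --pt "0 0 0.15 0" --pt "-0.03 -0.06 0.2 0" --pt "-0.07 -0.12 0.22 0" --pt "-0.07 -0.12 0.22 0" --pt "-0.07 -0.12 0.22 0" --pt "-0.07 -0.12 0.22 0"

```text
time: 13.73
tool_pos: [0.3412, 0.0188, 0.171]
ee_rot: [-3.141, -0.001, 1.022]
wrist_force: [0.3, 0.5, 1.0]
width: 0.0378
finger_force: 0.0
```

```bash
python3 - <<'E'
from h import *
o=robot.get_obs();print(o['tool_pos'],o['ee_rot'],o['time'])
C=cam('wrist');w=robot.snapshot('wrist')[:,:,::-1];np.save('pics/w6.npy',w)
h=cv2.cvtColor(w,cv2.COLOR_BGR2HSV);y=np.radians(59);X=np.array([np.cos(y),np.sin(y),0]);Y=np.array([-X[1],X[0],0])
def rect(lo,hi,z,nm):
    k,l,st,c=cv2.connectedComponentsWithStats(cv2.inRange(h,lo,hi))
    i=1+st[1:,4].argmax();print(nm,st[i])
    r=cv2.minAreaRect(np.array([onz('wrist',p[1],p[0],z,C)[:2] for p in np.argwhere(l==i)],np.float32)*1000);print(r)
    return np.r_[np.array(r[0])/1000,z]
L=rect((5,150,60),(22,255,255),.055,'lid');F=rect((100,120,60),(130,255,255),.05,'front')
print((L-F)@X,(L-F)@Y)
E
```

```text
[0.34118112 0.01875556 0.17101547] [-3.14115685e+00 -5.44434823e-04  1.02225730e+00] 13.7333
lid [ 188   78  130   76 8776]
((376.2474670410156, 79.05965423583984), (65.06305694580078, 112.6092300415039), 58.531517028808594)
front [188 147 128  10 334]
((357.7346496582031, 50.577999114990234), (8.318284034729004, 118.28367614746094), 56.27433395385742)
0.0339483492654723 -0.0011994448807220801
```

The lid measures seated: its apparent scale matches the height of 55 mm and it is centred within about 1 mm. I can't tilt the tool with these commands, so I'll hold the marker pen lengthwise as a push rod for the drawer. First I hover over it.

Request:
arm_command --pt "0.023 -0.998 -0.08 0.349" --pt "0.023 -0.998 -0.08 0.349" --pt "0.023 -0.998 -0.08 0.349" --pt "0.023 -0.998 -0.08 0.349" --pt "0.023 -0.998 -0.08 0.349" --pt "0.023 -0.998 -0.08 0.349" --pt "0.023 -0.998 -0.08 0.349" --pt "0.023 -0.998 -0.08 0.349" --claw 0.72

```text
time: 14.45
tool_pos: [0.3496, -0.2564, 0.1481]
ee_rot: [-3.141, -0.002, 1.761]
wrist_force: [0.2, -0.8, 0.2]
width: 0.0266
finger_force: 0.0
```

Request:
arm_command --pt "0.008 -0.331 0 0" --pt "0.008 -0.331 0 0" --pt "0.008 -0.331 0 0" --pt "0.008 -0.331 0 0" --pt "0.008 -0.331 0 0" --pt "0.008 -0.331 0 0"

```text
time: 14.95
tool_pos: [0.3536, -0.422, 0.1464]
ee_rot: [-3.14, -0.005, 1.753]
wrist_force: [-0.3, -0.3, -0.4]
width: 0.0263
finger_force: 0.0
```

```bash
python3 - <<'E'
from h import *
o=robot.get_obs();print(o['tool_pos'],o['ee_rot'],o['time'],o['width'])
C=cam('wrist');w=robot.snapshot('wrist')[:,:,::-1];np.save('pics/w7.npy',w);np.save('pics/w7T.npy',C[2])
print('pred cap,end,pencil',proj('wrist',[[.333,-.378,.006],[.357,-.504,.006],[.3,-.394,.004],[.325,-.509,.004]],C).round(1))
g=cv2.cvtColor(w,cv2.COLOR_BGR2GRAY)
for y in range(40,260,12):
    print(y,g[y,206:306:2])
E
```

```text
[ 0.35357549 -0.42204299  0.14638092] [-3.13991237 -0.00539072  1.75332938] 14.95 0.026275390544807854
pred cap,end,pencil [[241.2 140.9]
 [243.  261.6]
 [205.9 150.7]
 [213.1 260. ]]
40 [239 239 240 240 240 239 239 240 239 239 240 240 239 239 239 239 239 240
 240 240 240 240 240 240 241 241 241 241 240 240 241 241 241 242 241 240
 240 240 240 240 240 240 240 240 240 240 240 240 239 239]
52 [241 241 241 240 241 241 241 241 240 240 241 241 241 241 241 240 240 241
 241 242 241 241 240 240 240 241 241 241 241 241 240 241 241 241 240 241
 241 240 239 239 240 239 239 240 240 240 240 240 240 241]
64 [142 220 240 241 240 241 241 241 241 241 241 241 240 240 240 240 241 241
 241 240 241 241 242 242 242 242 242 241 241 241 241 242 241 241 241 242
 241 242 241 241 241 241 241 241 241 241 242 241 241 242]
76 [142 142 142 221 241 240 241 241 241 240 240 241 241 241 241 241 241 241
 241 240 240 241 241 242 241 242 242 241 242 242 242 242 241 242 242 241
 242 242 242 242 241 241 241 241 240 241 241 241 241 241]
88 [143 143 143 143 143 142 144 242 242 241 241 242 242 242 241 241 242 242
 242 242 242
[... 2330 characters left out ...]
40 240 239 239 239
 238 235 234 167 194 149 151 151 151 150 149 177 128 151]
232 [132  85  85  86  85  87  87  89  91  91  77  45  47 217 239 211 246 250
 250 250 249 232 219 238 238 238 239 239 238 238 237 236 236 237 237 174
  77  75 107 107 105 104 101 100  99  98  95  95 227 239]
244 [ 99 100 101 102 104 105 107 107 108  84  77  80  81 212 235 185 242 249
 249 249 248 229 219 237 237 238 238 238 238 238 238 238 237 193 150  91
  61  58  54  79  95  94  93  91  90  89  88  88  88  87]
256 [105 105 105 106 106 107 108 103  81  82  85  87 103 235 235 221 233 248
 248 248 247 204 236 237 237 237 238 239 239 239 239 238 198 115 207 236
  65  41  37  36  39  87  88  86  86  86  85  85  85  85]
```

```bash
python3 - <<'E'
from h import *
w=np.load('pics/w7.npy');C=cam('wrist');C=(C[0],C[1],np.load('pics/w7T.npy'));g=cv2.cvtColor(w,cv2.COLOR_BGR2GRAY)
print(g[120:142,243],g[240:290:2,243])
for p in((243.2,131),(243.4,172),(243.4,208),(243.3,244),(236,244),(250,244)):print(p,onz('wrist',*p,.007,C).round(4))
E
```

```text
[243 243 242 242 242 242 242 242 241 241 241 240 241 240 239 220  18  29
  36  34  34  35] [249 249 249 249 249 248 248 248 248 248 248 248 248 248 236 237 238 239
 240 240 240 241 241 241 241]
(243.2, 131) [ 0.3333 -0.3682  0.007 ]
(243.4, 172) [ 0.3405 -0.4079  0.007 ]
(243.4, 208) [ 0.347  -0.4448  0.007 ]
(243.3, 244) [ 0.3538 -0.4837  0.007 ]
(236, 244) [ 0.3462 -0.4851  0.007 ]
(250, 244) [ 0.3607 -0.4824  0.007 ]
```

Request:
arm_command --pt "-0.001 -0.08 0 0" --pt "-0.001 -0.114 0 0" --pt "-0.001 -0.114 -0.08 0" --pt "-0.001 -0.114 -0.16 0" --pt "-0.001 -0.114 -0.22 0" --pt "-0.001 -0.114 -0.22 0" --pt "-0.001 -0.114 -0.22 0"

```text
time: 15.58
tool_pos: [0.3528, -0.4757, 0.0379]
ee_rot: [-3.14, -0.005, 1.756]
wrist_force: [0.2, -0.3, 0.2]
width: 0.026
finger_force: 0.0
```

Request:
arm_command --pt "0 -0.002 -0.03 0" --pt "0 -0.002 -0.055 0" --pt "0 -0.002 -0.062 0" --pt "0 -0.002 -0.062 0" --pt "0 -0.002 -0.062 0"

```text
time: 16.0
tool_pos: [0.3531, -0.4802, 0.0098]
ee_rot: [3.141, 0.001, 1.754]
wrist_force: [0.0, -0.1, 0.1]
width: 0.0263
finger_force: 0.0
```

Request:
arm_command --pt "0 0 0 0" --pt "0 0 0 0" --pt "0 0 0 0" --pt "0 0 0 0" --pt "0 0 0 0" --pt "0 0 0 0" --claw 1

```text
time: 16.5
tool_pos: [0.3524, -0.4806, 0.0095]
ee_rot: [-3.141, 0.001, 1.754]
wrist_force: [-1.8, -1.1, 2.6]
width: 0.0114
finger_force: 28.5
```

The tips sit too high on the pen, so I'll open, go lower and regrip.

Request:
arm_command --pt "0 0 0 0" --pt "0 0 0 0" --pt "0 0 -0.006 0" --pt "0 0 -0.012 0" --pt "0 0 -0.012 0" --pt "0 0 -0.012 0" --claw 0.78

```text
time: 17.0
tool_pos: [0.3525, -0.4792, 0.0016]
ee_rot: [-3.141, -0.002, 1.754]
wrist_force: [0.3, 1.0, 0.0]
width: 0.0207
finger_force: 0.0
```

Request:
arm_command --pt "0 0 0 0" --pt "0 0 0 0" --pt "0 0 0 0" --pt "0 0 0 0" --pt "0 0 0 0" --pt "0 0 0 0" --claw 1

```text
time: 17.5
tool_pos: [0.3521, -0.4797, 0.0023]
ee_rot: [-3.141, -0.001, 1.754]
wrist_force: [-2.0, -1.0, -1.1]
width: 0.0128
finger_force: 30.0
```

Request:
arm_command --pt "0 0 0.02 0" --pt "0 0 0.06 0" --pt "0 0 0.12 0" --pt "0 0 0.2 0" --pt "0 0 0.2 0" --pt "0 0 0.2 0"

```text
time: 18.0
tool_pos: [0.3546, -0.482, 0.1072]
ee_rot: [3.137, 0.008, 1.754]
wrist_force: [0.8, -0.1, 0.0]
width: 0.0006
finger_force: 0.0
```

```bash
python3 - <<'E'
from h import *
o=robot.get_obs();print(o['tool_pos'],o['ee_rot'],o['time'],o['width'],o['finger_force'])
C=cam('wrist');w=robot.snapshot('wrist')[:,:,::-1];np.save('pics/w8.npy',w)
g=cv2.cvtColor(w,cv2.COLOR_BGR2GRAY)
m=cv2.inRange(g[60:240],0,45);k,l,st,c=cv2.connectedComponentsWithStats(m)
for i in range(1,k):
    if st[i,4]>80:print(st[i],c[i])
t=o['tool_pos'];y=o['ee_rot'][2];X=np.array([np.cos(y),np.sin(y),0])
print('pred cap tip if level',proj('wrist',[t+.108*X+[0,0,.002]],C))
E
```

```text
[ 0.35455297 -0.48197432  0.10715914] [3.13743583 0.00811056 1.75423956] 18.0 0.0005720365292998317 0.0
[243   3  18  58 940] [251.73723404  32.82765957]
[208  42   9  37 123] [211.80487805  55.95934959]
[210  86  11  72 298] [214.97986577 121.40604027]
[ 449   90   55   44 1897] [476.33315762 111.32261465]
[307 157  12  16  90] [313.05555556 166.12222222]
pred cap tip if level [[253.03166915  38.20110074]]
```

```bash
python3 - <<'E'
from h import *
C=cam('wrist');w=robot.snapshot('wrist')[:,:,::-1];g=cv2.cvtColor(w,cv2.COLOR_BGR2GRAY)
np.save('pics/w9.npy',w);o=robot.get_obs();print(o['tool_pos'],o['ee_rot'])
m=cv2.inRange(g[60:200],0,45);k,l,st,c=cv2.connectedComponentsWithStats(m)
for i in range(1,k):
    if st[i,4]>80:print(st[i])
for y in (66,90,115,140,180,200,220):
    print(y,g[y,230:275:2],onz('wrist',252,y,.007,C).round(4))
a=np.load('pics/s0.npy');s=robot.snapshot('scene')[:,:,::-1]
d=cv2.absdiff(a,s).max(2)[280:330,290:375];print('scene diff near pen',(d>40).sum())
np.save('pics/s9.npy',s)
E
```

```text
[ 0.352903   -0.4795851   0.10254725] [3.14085076e+00 2.90378110e-05 1.75412659e+00]
[244   5  18  59 943]
[211  92  10  48 203]
[ 452   93   56   44 1934]
66 [238 238 238 238 238 237 237 237 127  24  29  33  32  28  23  63 237 237
 237 237 236 237 238] [ 0.3329 -0.3737  0.007 ]
90 [240 239 239 239 239 239 237 164  21  28  31  30  31  27  24  22 212 238
 239 238 238 238 239] [ 0.3363 -0.3919  0.007 ]
115 [137 138 137 137 221 237 235  16  23  28  29  32  32  29  26  21 103 238
 238 238 239 238 239] [ 0.3399 -0.4115  0.007 ]
140 [141 140 141 140 139 139 138 120 163 251 251 251 251 251 248 219 229 239
 239 240 239 238 238] [ 0.3436 -0.4318  0.007 ]
180 [141 142 142 141 140 139 138 127 159 181 190 187 183 167 146  94 138 139
 140 141 141 151 145] [ 0.3498 -0.4658  0.007 ]
200 [140 139 140 140 139 138 138 124 157 177 186 181 178 164 140  93 140 140
 142 142 141 226 240] [ 0.3531 -0.4836  0.007 ]
220 [142 142 142 141 140 140 141 131 146 172 183 186 176 160 122 133 142 144
 143 144 144 145 144] [ 0.3565 -0.502   0.007 ]
scene diff near pen 1823
```

```bash
python3 - <<'E'
from h import *
print('monitor low right',tri('scene',(350,137),'side',(351,280)))
for nm,u,v in(('boxnear',352,144),('boxR',405,165),('drawers base',460,218),('case',410,205)):print(nm,onz('scene',u,v,0.0).round(3))
print(tri('scene',(372,22),'side',(440,20)))
E
```

```text
monitor low right (array([ 0.7931365 , -0.25322399,  0.11988017]), np.float64(0.008549435529803895))
boxnear [ 0.9   -0.238  0.   ]
boxR [ 0.903 -0.428  0.   ]
drawers base [ 0.783 -0.641 -0.   ]
case [ 0.747 -0.498 -0.   ]
(array([ 0.77073619, -0.23489729,  0.5521468 ]), np.float64(0.1409772088189109))
```

The pen is exactly where it was, so it's fixed scenery and can't serve as a rod. Next I'll check in free air whether an out-of-reach target makes the tool lean, which the final push needs.

Request:
arm_command --pt "0 0 0.2 -0.1" --pt "0.1 0.04 0.4 -0.2" --pt "0.2 0.08 0.4 -0.3" --pt "0.3 0.12 0.4 -0.4" --pt "0.4 0.15 0.4 -0.5" --pt "0.5 0.176 0.4 -0.6" --pt "0.5 0.176 0.4 -0.6" --pt "0.5 0.176 0.4 -0.6"

```text
time: 18.82
tool_pos: [0.5718, -0.4012, 0.2911]
ee_rot: [-3.139, 0.0, 0.748]
wrist_force: [0.3, -1.3, -0.0]
width: 0.0004
finger_force: 0.0
```

Request:
arm_command --pt "0 0 0 -0.63" --pt "0 0 0 -0.63" --pt "0 0 0 -0.63" --pt "0 0 0 -0.63" --pt "0 0 0 -0.63" --pt "0 0 0 -0.63" --pt "0 0 0 -0.63" --pt "0 0 0 -0.63"

```text
time: 19.48
tool_pos: [0.5703, -0.402, 0.2898]
ee_rot: [-3.139, 0.004, -0.252]
wrist_force: [0.4, -0.5, 0.1]
width: 0.0006
finger_force: 0.0
```

Request:
arm_command --pt "0 0 0 -0.16" --pt "0 0 0 -0.16" --pt "0 0 0 -0.16"

```text
time: 19.73
tool_pos: [0.5703, -0.4021, 0.2899]
ee_rot: [-3.141, 0.004, -0.587]
wrist_force: [-1.0, 0.1, -0.4]
width: 0.0007
finger_force: 0.0
```

Request:
arm_command --pt "0.04 -0.026 0 0" --pt "0.08 -0.052 0 0" --pt "0.12 -0.078 0 0" --pt "0.16 -0.104 0 0" --pt "0.2 -0.13 0 0" --pt "0.2 -0.13 0 0" --pt "0.2 -0.13 0 0"

```text
time: 20.32
tool_pos: [0.6595, -0.4596, 0.2813]
ee_rot: [-3.141, -0.008, -0.581]
wrist_force: [-0.6, 0.0, 0.1]
width: 0.0005
finger_force: 0.0
```

Request:
arm_command --pt "0.05 -0.033 0 0" --pt "0.1 -0.066 0 0" --pt "0.1 -0.066 0 0" --pt "0.1 -0.066 0 0" --pt "0.1 -0.066 0 0" --pt "0.1 -0.066 0 0"

```text
time: 20.82
tool_pos: [0.6801, -0.4724, 0.2659]
ee_rot: [3.14, -0.049, -0.581]
wrist_force: [-0.4, 0.9, -0.2]
width: 0.0006
finger_force: 0.0
```

```bash
python3 - <<'E'
from h import *
o=robot.get_obs();print(o['tool_pos'],o['ee_rot'],o['joint_positions'].round(3))
E
```

```text
[ 0.68013053 -0.4723992   0.265886  ] [ 3.14001023 -0.04906196 -0.58126139] [-0.677  0.799  0.274  0.003  2.02   1.477]
```

The tool does start to lean outwards at the reach limit. I'll push further and see whether the lean grows and stays.

Request:
arm_command --pt "0.2 -0.131 0 0" --pt "0.2 -0.131 0 0" --pt "0.2 -0.131 0 0" --pt "0.2 -0.131 0 0" --pt "0.2 -0.131 0 0" --pt "0.2 -0.131 0 0"

```text
time: 21.32
tool_pos: [0.7108, -0.4902, 0.2222]
ee_rot: [3.139, -0.082, -0.581]
wrist_force: [-0.1, 0.5, -0.4]
width: 0.0007
finger_force: 0.0
```

Request:
arm_command --pt "-0.3 0.2 0 0" --pt "-0.3 0.2 0 0" --pt "-0.3 0.2 0 0" --pt "-0.3 0.2 0 0" --pt "-0.3 0.2 0 0"

```text
time: 21.73
tool_pos: [0.5587, -0.3886, 0.2245]
ee_rot: [3.139, -0.085, -0.581]
wrist_force: [0.4, -0.3, 0.9]
width: 0.0002
finger_force: 0.0
```

The lean persists after coming back in, so I can build it up. I'll keep pressing outwards and upwards at the limit.

Request:
arm_command --pt "0.2 -0.13 0.1 0" --pt "0.3 -0.195 0.2 0" --pt "0.4 -0.26 0.3 0" --pt "0.5 -0.325 0.4 0" --pt "0.6 -0.39 0.5 0" --pt "0.6 -0.39 0.5 0" --pt "0.6 -0.39 0.5 0" --pt "0.6 -0.39 0.5 0"

```text
time: 22.4
tool_pos: [0.6785, -0.4639, 0.3188]
ee_rot: [3.138, -0.121, -0.581]
wrist_force: [0.1, -0.1, 1.7]
width: 0.0005
finger_force: 0.0
```

Request:
arm_command --pt "0.2 -0.13 0.5 0" --pt "0.2 -0.13 0.5 0" --pt "0.2 -0.13 0.5 0" --pt "0.2 -0.13 0.5 0" --pt "0.2 -0.13 0.5 0" --pt "0.2 -0.13 0.5 0" --pt "0.2 -0.13 0.5 0" --pt "0.2 -0.13 0.5 0"

```text
time: 23.07
tool_pos: [0.6406, -0.4359, 0.3988]
ee_rot: [3.138, -0.152, -0.581]
wrist_force: [0.3, 0.4, -0.2]
width: 0.0002
finger_force: 0.0
```

Request:
arm_command --pt "0.3 -0.195 0.15 0" --pt "0.3 -0.195 0.15 0"

```text
time: 23.23
tool_pos: [0.6593, -0.4469, 0.3884]
ee_rot: [3.138, -0.186, -0.581]
wrist_force: [0.1, 0.1, -0.1]
width: 0.0006
finger_force: 0.0
```

Request:
arm_command --pt "0.3 -0.195 0.15 0" --pt "0.3 -0.195 0.15 0"

```text
time: 23.4
tool_pos: [0.6775, -0.4577, 0.3769]
ee_rot: [3.137, -0.216, -0.581]
wrist_force: [0.0, -0.2, -0.3]
width: 0.0005
finger_force: 0.0
```

Request:
arm_command --pt "0.3 -0.195 0.15 0" --pt "0.3 -0.195 0.15 0"

```text
time: 23.57
tool_pos: [0.6947, -0.4678, 0.368]
ee_rot: [3.137, -0.249, -0.58]
wrist_force: [-0.3, -0.0, 0.1]
width: 0.0004
finger_force: 0.0
```

Request:
arm_command --pt "0.3 -0.195 0.15 0"

```text
time: 23.65
tool_pos: [0.7056, -0.4745, 0.365]
ee_rot: [3.137, -0.275, -0.58]
wrist_force: [-0.4, -0.5, 0.1]
width: 0.0006
finger_force: 0.0
```

Request:
arm_command --pt "0.3 -0.195 0.15 0"

```text
time: 23.73
tool_pos: [0.717, -0.4815, 0.363]
ee_rot: [3.136, -0.304, -0.58]
wrist_force: [0.5, -0.9, 0.3]
width: 0.0003
finger_force: 0.0
```

Request:
arm_command --pt "0.3 -0.195 0.15 0"

```text
time: 23.82
tool_pos: [0.7281, -0.4883, 0.3611]
ee_rot: [3.136, -0.333, -0.58]
wrist_force: [0.1, -1.6, 0.3]
width: 0.0001
finger_force: 0.0
```

Request:
arm_command --pt "0.2 -0.13 0.3 0"

```text
time: 23.9
tool_pos: [0.7296, -0.4889, 0.3685]
ee_rot: [3.136, -0.351, -0.58]
wrist_force: [-0.9, -0.2, -1.3]
width: 0.0004
finger_force: 0.0
```

Request:
arm_command --pt "0.2 -0.13 0.3 0"

```text
time: 23.98
tool_pos: [0.7302, -0.489, 0.3876]
ee_rot: [3.136, -0.385, -0.58]
wrist_force: [-0.2, -0.6, -0.3]
width: 0.0006
finger_force: 0.0
```

Request:
arm_command --pt "0.2 -0.13 0.3 0"

```text
time: 24.07
tool_pos: [0.7313, -0.4893, 0.406]
ee_rot: [3.135, -0.419, -0.579]
wrist_force: [-0.4, -0.3, 0.8]
width: 0.001
finger_force: 0.0
```

Request:
arm_command --pt "0.2 -0.13 0.3 0"

```text
time: 24.15
tool_pos: [0.7327, -0.4898, 0.421]
ee_rot: [3.134, -0.45, -0.579]
wrist_force: [0.5, 0.2, 0.6]
width: 0.0005
finger_force: 0.0
```

Request:
arm_command --pt "0.2 -0.13 0.3 0"

```text
time: 24.23
tool_pos: [0.7344, -0.4906, 0.4343]
ee_rot: [3.134, -0.479, -0.579]
wrist_force: [0.3, -0.0, -0.0]
width: 0.0008
finger_force: 0.0
```

Request:
arm_command --pt "0.2 -0.13 0.3 0"

```text
time: 24.32
tool_pos: [0.7365, -0.4917, 0.4468]
ee_rot: [3.133, -0.507, -0.579]
wrist_force: [0.0, 0.1, 0.2]
width: 0.0003
finger_force: 0.0
```

Request:
arm_command --pt "0.2 -0.13 0.3 0"

```text
time: 24.4
tool_pos: [0.7389, -0.4929, 0.4587]
ee_rot: [3.133, -0.535, -0.578]
wrist_force: [0.6, -0.6, -0.7]
width: 0.0004
finger_force: 0.0
```

Request:
arm_command --pt "0.2 -0.13 0.3 0"

```text
time: 24.48
tool_pos: [0.7414, -0.4942, 0.4704]
ee_rot: [3.133, -0.563, -0.578]
wrist_force: [-0.3, -0.9, -0.0]
width: 0.0004
finger_force: 0.0
```

Request:
arm_command --pt "0.2 -0.13 0.3 0"

```text
time: 24.57
tool_pos: [0.7439, -0.4957, 0.4819]
ee_rot: [3.133, -0.592, -0.578]
wrist_force: [0.6, -0.1, 0.6]
width: 0.0009
finger_force: 0.0
```

Request:
arm_command --pt "0.2 -0.13 0.3 0"

```text
time: 24.65
tool_pos: [0.7466, -0.4972, 0.4932]
ee_rot: [3.132, -0.62, -0.578]
wrist_force: [-0.0, 0.3, -0.5]
width: 0.0006
finger_force: 0.0
```

Request:
arm_command --pt "0.2 -0.13 0.3 0"

```text
time: 24.73
tool_pos: [0.7494, -0.4987, 0.5045]
ee_rot: [3.132, -0.649, -0.577]
wrist_force: [-0.3, -0.8, -0.0]
width: 0.0004
finger_force: 0.0
```

Request:
arm_command --pt "0.2 -0.13 0.3 0"

```text
time: 24.82
tool_pos: [0.7522, -0.5004, 0.5157]
ee_rot: [3.131, -0.677, -0.577]
wrist_force: [-0.1, 0.2, -0.4]
width: 0.0004
finger_force: 0.0
```

Request:
arm_command --pt "0.2 -0.13 0.3 0"

```text
time: 24.9
tool_pos: [0.7552, -0.502, 0.5269]
ee_rot: [3.131, -0.706, -0.577]
wrist_force: [0.3, -0.8, 0.3]
width: 0.0005
finger_force: 0.0
```

Request:
arm_command --pt "-0.3 0.2 -0.2 0" --pt "-0.3 0.2 -0.2 0" --pt "-0.3 0.2 -0.2 0" --pt "-0.3 0.2 -0.2 0" --pt "-0.3 0.2 -0.2 0" --pt "-0.3 0.2 -0.2 0"

```text
time: 25.4
tool_pos: [0.6018, -0.3994, 0.4222]
ee_rot: [3.132, -0.7, -0.577]
wrist_force: [0.8, -0.0, -0.4]
width: 0.0005
finger_force: 0.0
```

```bash
python3 - <<'E'
from h import *
o=robot.get_obs();print(o['tool_pos'],o['ee_rot'],o['joint_positions'].round(3),o['time'])
E
```

```text
[ 0.60179918 -0.39940125  0.42217176] [ 3.13163142 -0.69964428 -0.57679115] [-0.697 -0.02   1.216  0.071  1.249  1.456] 25.4
```

The tool now leans 40° and holds it. I'm turning the lean to the drawer's axis and going round to the drawer front.

Request:
arm_command --pt "-0.542 0.808 -0.1 0.767" --pt "-0.542 0.808 -0.1 0.767" --pt "-0.542 0.808 -0.1 0.767" --pt "-0.542 0.808 -0.1 0.767" --pt "-0.542 0.808 -0.1 0.767" --pt "-0.542 0.808 -0.1 0.767" --pt "-0.542 0.808 -0.1 0.767" --pt "-0.542 0.808 -0.1 0.767"

```text
time: 26.07
tool_pos: [0.4188, -0.1251, 0.392]
ee_rot: [3.128, -0.705, 0.43]
wrist_force: [-0.2, -0.1, 1.1]
width: 0.0006
finger_force: 0.0
```

Request:
arm_command --pt "0 0 0 0"

```text
time: 26.15
tool_pos: [0.4181, -0.1242, 0.3921]
ee_rot: [3.129, -0.704, 0.429]
wrist_force: [0.5, -0.8, 0.8]
width: 0.0008
finger_force: 0.0
```

```bash
python3 - <<'E'
from h import *
o=robot.get_obs();print(o['tool_pos'],o['ee_rot'],o['joint_positions'].round(3),o['time'])
print((np.array([.331,.005,.2])-o['tool_pos'])/.5,(59-np.degrees(o['ee_rot'][2]))/120)
E
```

```text
[ 0.41807904 -0.12415042  0.3920624 ] [ 3.12894585 -0.70380281  0.42872131] [-0.986 -0.471  1.632  0.708  1.772  0.383] 26.15
[-0.17415808  0.25830084 -0.3841248 ] 0.28696731866529807
```

Request:
arm_command --pt "-0.174 0.258 -0.2 0.287" --pt "-0.174 0.258 -0.38 0.287" --pt "-0.174 0.258 -0.38 0.287" --pt "-0.174 0.258 -0.38 0.287" --pt "-0.174 0.258 -0.38 0.287" --pt "-0.174 0.258 -0.38 0.287" --pt "-0.174 0.258 -0.38 0.287" --pt "-0.174 0.258 -0.38 0.287"

```text
time: 26.82
tool_pos: [0.3325, 0.0038, 0.1996]
ee_rot: [3.137, -0.705, 1.02]
wrist_force: [0.1, 0.0, 0.6]
width: 0.0009
finger_force: 0.0
```

```bash
python3 - <<'E'
from h import *
o=robot.get_obs();print(o['tool_pos'],o['ee_rot'],o['joint_positions'].round(3),o['time'])
print((np.array([.331,.005,.03])-o['tool_pos'])/.5,(59-np.degrees(o['ee_rot'][2]))/120)
E
```

```text
[0.33250455 0.00379382 0.19964772] [ 3.13659272 -0.70520689  1.0197727 ] [-0.929 -0.528  2.045  0.68   1.849 -0.258] 26.8167
[-0.00300911  0.00241236 -0.33929543] 0.004761068409583776
```

Request:
arm_command --pt "0 0 -0.08 0.004" --pt "0 0 -0.16 0.004" --pt "0 0 -0.24 0.004" --pt "0 0 -0.3 0.004" --pt "0 0 -0.345 0.004" --pt "0 0 -0.345 0.004" --pt "0 0 -0.345 0.004"

```text
time: 27.4
tool_pos: [0.3358, -0.0007, 0.032]
ee_rot: [3.125, -0.702, 1.035]
wrist_force: [0.5, 0.1, 0.5]
width: 0.0004
finger_force: 0.0
```

```bash
python3 - <<'E'
from h import *
o=robot.get_obs();print(o['tool_pos'],o['ee_rot'],o['joint_positions'].round(3),o['time'],o['wrist_force'])
E
```

```text
[ 0.335833   -0.00071202  0.03202523] [ 3.12476853 -0.70244119  1.03518856] [-0.927 -0.327  2.276  0.65   1.503 -0.536] 27.4 [0.53536787 0.12194284 0.4803663 ]
```

Request:
arm_command --pt "-0.012 0.007 -0.012 0" --pt "-0.002 0.024 -0.012 0" --pt "0.008 0.041 -0.012 0" --pt "0.018 0.058 -0.012 0" --pt "0.024 0.068 -0.012 0" --pt "0.029 0.077 -0.012 0" --pt "0.034 0.085 -0.012 0" --pt "0.039 0.094 -0.012 0"

```text
time: 28.07
tool_pos: [0.3537, 0.0487, 0.0241]
ee_rot: [3.127, -0.703, 1.035]
wrist_force: [-0.6, -2.3, 1.7]
width: 0.0004
finger_force: 0.8
```

Contact is made with about 2.4 N. I'm pushing along the drawer's axis.

Request:
arm_command --pt "0.012 0.02 0 0" --pt "0.024 0.041 0 0" --pt "0.037 0.062 0 0" --pt "0.05 0.082 0 0" --pt "0.062 0.103 0 0" --pt "0.074 0.124 0 0" --pt "0.087 0.144 0 0" --pt "0.099 0.165 0 0"

```text
time: 28.73
tool_pos: [0.4031, 0.1321, 0.0237]
ee_rot: [3.129, -0.703, 1.034]
wrist_force: [-0.2, -2.9, 0.7]
width: 0.0002
finger_force: 1.0
```

Request:
arm_command --pt "0.008 0.014 0 0" --pt "0.016 0.027 0 0" --pt "0.025 0.041 0 0"

```text
time: 28.98
tool_pos: [0.4152, 0.1527, 0.0235]
ee_rot: [3.13, -0.703, 1.034]
wrist_force: [-1.4, -1.6, 1.8]
width: 0.0001
finger_force: 0.9
```

```bash
python3 - <<'E'
from h import *
o=robot.get_obs();print(o['tool_pos'],o['ee_rot'],o['joint_positions'].round(3),o['time'],o['wrist_force'])
p=o['tool_pos']-np.array([.357,.048,0]);print('X,Y rel open front',p@[.515,.857,0],p@[-.857,.515,0])
E
```

```text
[0.41522196 0.15270245 0.02353294] [ 3.12989415 -0.70333619  1.03355646] [-0.325 -0.28   2.265  0.778  1.113 -0.126] 28.9833 [-1.43868446 -1.55853486  1.84225781]
X,Y rel open front 0.11971430926308724 0.004025544140900837
```

Request:
arm_command --pt "0.005 0.009 0 0" --pt "0.01 0.017 0 0" --pt "0.01 0.017 0 0"

```text
time: 29.23
tool_pos: [0.4198, 0.1616, 0.0234]
ee_rot: [3.131, -0.704, 1.034]
wrist_force: [-0.1, -0.2, 0.2]
width: 0.0007
finger_force: 0.0
```

Request:
arm_command --pt "0.005 0.009 0 0" --pt "0.008 0.014 0 0" --pt "0.008 0.014 0 0"

```text
time: 29.48
tool_pos: [0.4235, 0.168, 0.023]
ee_rot: [3.131, -0.703, 1.033]
wrist_force: [-0.4, -2.8, 1.4]
width: 0.0005
finger_force: 1.2
```

Request:
arm_command --pt "0.004 0.007 0 0" --pt "0.006 0.01 0 0" --pt "0.006 0.01 0 0"

```text
time: 29.73
tool_pos: [0.4266, 0.1733, 0.0232]
ee_rot: [3.132, -0.704, 1.032]
wrist_force: [0.2, 0.1, 0.5]
width: 0.0008
finger_force: 0.0
```

Request:
arm_command --pt "0.004 0.006 0 0" --pt "0.006 0.01 0 0" --pt "0.006 0.01 0 0"

```text
time: 29.98
tool_pos: [0.4292, 0.1772, 0.0228]
ee_rot: [3.13, -0.7, 1.035]
wrist_force: [-8.3, -11.2, 6.2]
width: 0.0006
finger_force: 7.0
```

Request:
arm_command --pt "0.003 0.005 0 0" --pt "0.004 0.007 0 0" --pt "0.004 0.007 0 0"

```text
time: 30.23
tool_pos: [0.4298, 0.1781, 0.0225]
ee_rot: [3.126, -0.693, 1.042]
wrist_force: [-32.0, -38.4, 28.4]
width: 0.0003
finger_force: 24.2
```

The finger met a hard stop well above the catch force. I'm backing off straight along the axis and checking.

Request:
arm_command --pt "-0.01 -0.017 0 0" --pt "-0.03 -0.05 0 0" --pt "-0.06 -0.1 0 0" --pt "-0.1 -0.17 0 0" --pt "-0.13 -0.22 0 0" --pt "-0.16 -0.27 0 0" --pt "-0.16 -0.27 0.05 0" --pt "-0.16 -0.27 0.05 0"

```text
time: 30.9
tool_pos: [0.3541, 0.0434, 0.0513]
ee_rot: [3.123, -0.704, 1.032]
wrist_force: [0.2, 0.3, -0.2]
width: 0.0004
finger_force: 0.0
```

```bash
python3 - <<'E'
from h import *
o=robot.get_obs();print(o['tool_pos'],o['ee_rot'],o['time'],o['wrist_force'])
y=np.radians(59);X=np.array([np.cos(y),np.sin(y),0])
for n in('wrist','scene','side'):
    C=cam(n);w=robot.snapshot(n)[:,:,::-1];np.save('pics/f_%s.npy'%n,w);h=cv2.cvtColor(w,cv2.COLOR_BGR2HSV)
    F0=np.array([.357,.048,.0]);
    for open_ in(0.,.01):
        c=F0+(.14-open_+.004)*X;print(n,'pred front mid top z.05',proj(n,[c+[0,0,.05],c+[0,0,.008]],C).round(1).tolist())
    k,l,st,cc=cv2.connectedComponentsWithStats(cv2.inRange(h,(105,130,30),(125,255,255)))
    for i in range(1,k):
        if 40<st[i,4]<4000:print(n,'blue',st[i],cc[i].round(1))
    k,l,st,cc=cv2.connectedComponentsWithStats(cv2.inRange(h,(5,150,60),(18,255,255)))
    for i in range(1,k):
        if st[i,4]>20:print(n,'orange',st[i],cc[i].round(1))
E
```

```text
[0.35406027 0.04339461 0.05132989] [ 3.12295334 -0.70430937  1.03195784] 30.9 [ 0.22513127  0.2551409  -0.16280429]
wrist pred front mid top z.05 [[252.2, 61.3], [251.8, 98.6]]
wrist pred front mid top z.05 [[252.3, 70.2], [251.9, 107.0]]
wrist orange [ 183    3  139   45 5421] [252.   25.9]
scene pred front mid top z.05 [[169.0, 167.5], [171.6, 176.7]]
scene pred front mid top z.05 [[169.9, 169.6], [172.5, 178.8]]
scene blue [110   0  27  27  57] [121.6  10.8]
scene blue [181   0  17  77 369] [189.4  38.1]
scene blue [145  45  15  46 139] [151.5  67.2]
scene blue [391 123  31  19 232] [406.1 133.6]
scene orange [162 134  15   7  23] [168.4 137.6]
scene orange [149 151  37  13 213] [170.7 157.9]
scene orange [274 174   8   5  28] [277.3 176.5]
side pred front mid top z.05 [[261.4, 133.6], [261.0, 144.5]]
side pred front mid top z.05 [[258.6, 134.8], [258.3, 145.8]]
side blue [375  36  19  70 119] [383.9  70. ]
side blue [  4 363  81  21 868] [ 35.7 376.5]
side orange [256 119  22  21 137] [267.5 128.4]
```

```bash
python3 - <<'E'
from h import *
C=cam('wrist');w=np.load('pics/f_wrist.npy');h=cv2.cvtColor(w,cv2.COLOR_BGR2HSV)
for x in(200,230,290):print(x,[(r,w[r,x].tolist()) for r in range(0,110,5)])
F0=np.array([.357,.048,.0]);X=np.array([.515,.857,0])
for r,z in((48,.05),(48,.055),(3,.055)):
    q=onz('wrist',252,r,z,C)-F0;print(r,z,q@X)
m=cv2.inRange(h,(5,150,60),(18,255,255))
for r in(6,20,35,46):
    c=np.where(m[r])[0];print(r,c.min(),c.max())
E
```

```text
200 [(0, [39, 39, 36]), (5, [22, 64, 146]), (10, [22, 66, 147]), (15, [21, 65, 147]), (20, [22, 66, 147]), (25, [21, 66, 148]), (30, [21, 66, 148]), (35, [23, 68, 150]), (40, [23, 68, 150]), (45, [12, 38, 87]), (50, [80, 44, 20]), (55, [38, 21, 10]), (60, [38, 21, 9]), (65, [38, 21, 9]), (70, [39, 22, 11]), (75, [38, 21, 9]), (80, [38, 21, 10]), (85, [37, 21, 11]), (90, [92, 93, 85]), (95, [55, 56, 53]), (100, [107, 112, 110]), (105, [107, 111, 110])]
230 [(0, [38, 39, 35]), (5, [21, 64, 147]), (10, [23, 66, 147]), (15, [22, 65, 147]), (20, [21, 66, 148]), (25, [22, 67, 149]), (30, [22, 66, 149]), (35, [21, 67, 149]), (40, [22, 67, 150]), (45, [14, 43, 95]), (50, [82, 45, 20]), (55, [110, 105, 102]), (60, [99, 95, 92]), (65, [37, 21, 10]), (70, [45, 37, 29]), (75, [44, 30, 20]), (80, [39, 22, 10]), (85, [38, 21, 9]), (90, [95, 95, 87]), (95, [55, 56, 53]), (100, [107, 112, 110]), (105, [105, 109, 108])]
290 [(0, [39, 39, 36]), (5, [20, 64, 146]), (10, [22, 65, 147]), (15, [21, 65, 147]), (20, [22, 66, 148]), (25, [22, 66, 149]), (30, [23, 67, 150]), (35, [22, 67, 150]), (40, [22, 67, 150]), (45, [17, 50, 110]), (50, [83, 45, 20]), (55, [40, 23, 12]), (60, [40, 23, 11]), (65, [39, 21, 8]), (70, [40, 23, 11]), (75, [40, 22, 10]), (80, [39, 22, 8]), (85, [39, 22, 10]), (90, [92, 91, 83]), (95, [54, 55, 52]), (100, [106, 111, 108]), (105, [107, 111, 110])]
48 0.05 0.15687688801813332
48 0.055 0.15065372623822454
3 0.055 0.20764771948534813
6 188 316
20 186 318
35 184 320
46 186 320
```

```bash
python3 - <<'E'
from h import *
C=cam('wrist');w=np.load('pics/f_wrist.npy');F0=np.array([.357,.048,.0]);X=np.array([.515,.857,0])
for r,z in((53,.05),(89,.008),(97,0)):
    print(r,z,(onz('wrist',215,r,z,C)-F0)@X)
print('col215',[(r,int(w[r,215].mean())) for r in range(44,110)])
# cabinet side posts: row 70, scan columns for front post faces
print('row70',[(c,w[70,c].tolist()) for c in list(range(150,190,3))+list(range(316,356,3))])
print('col165',[(r,w[r,172].tolist()) for r in range(30,112,4)])
E
```

```text
53 0.05 0.15085402005049844
89 0.008 0.1539190601887562
97 0 0.1517817600989491
col215 [(44, 63), (45, 49), (46, 34), (47, 41), (48, 48), (49, 50), (50, 49), (51, 47), (52, 38), (53, 28), (54, 30), (55, 54), (56, 72), (57, 77), (58, 76), (59, 73), (60, 63), (61, 48), (62, 33), (63, 23), (64, 24), (65, 23), (66, 23), (67, 22), (68, 23), (69, 22), (70, 23), (71, 22), (72, 23), (73, 22), (74, 23), (75, 23), (76, 23), (77, 23), (78, 23), (79, 24), (80, 23), (81, 22), (82, 22), (83, 24), (84, 23), (85, 23), (86, 23), (87, 22), (88, 22), (89, 87), (90, 92), (91, 83), (92, 46), (93, 43), (94, 42), (95, 54), (96, 105), (97, 108), (98, 108), (99, 108), (100, 108), (101, 108), (102, 108), (103, 108), (104, 108), (105, 108), (106, 108), (107, 107), (108, 109), (109, 109)]
row70 [(150, [201, 208, 207]), (153, [202, 210, 208]), (156, [202, 209, 207]), (159, [202, 208, 206]), (162, [202, 210, 207]), (165, [104, 109, 108]), (168, [91, 93, 92]), (171, [41, 41, 39]), (174, [42, 42, 39]), (177, [36, 36, 33]), (180, [31, 31, 28]), (183, [34, 22, 12]), (186, [38, 22, 10]), (189, [39, 22, 10]), (316, [40, 23, 10]), (319, [38, 30, 23]), (322, [38, 38, 34]), (325, [42, 42, 38]), (328, [42, 43, 39]), (331, [41, 41, 38]), (334, [195, 202, 199]), (337, [194, 202, 199]), (340, [194, 202, 200]), (343, [196, 203, 203]), (346, [196, 202, 202]), (349, [194, 202, 200]), (352, [194, 201, 200]), (355, [193, 200, 200])]
col165 [(30, [32, 31, 30]), (34, [31, 31, 29]), (38, [31, 31, 28]), (42, [31, 30, 28]), (46, [32, 32, 29]), (50, [36, 37, 33]), (54, [39, 39, 36]), (58, [40, 40, 38]), (62, [42, 43, 39]), (66, [41, 43, 39]), (70, [41, 41, 38]), (74, [42, 43, 39]), (78, [41, 42, 37]), (82, [77, 80, 78]), (86, [105, 110, 108]), (90, [104, 108, 108]), (94, [104, 110, 108]), (98, [105, 109, 108]), (102, [108, 111, 110]), (106, [107, 112, 110]), (110, [106, 111, 109])]
```

The drawer front measures flush with the cabinet base within about 1–2 mm. It hit a hard stop far above the catch force, the lid lies straight on the well, and the tool is clear. I'm handing in.

```bash
python3 -c "
from bench import robot
print(robot.close_job())"
```

```text
the job is handed in; nothing more can be done
None
```

The job is handed in: by my measurements the box lies flat in the well, the lid is seated flush, and the drawer is home against its stop; the eyepiece, bottle and canister were never touched, and no verdict came back.

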